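# Load the leaning paint-bottle holder

## Robot

A 7-joint arm with a two-finger parallel gripper is mounted at the origin on the work surface. World frame = base frame: x ahead of the robot, y to its left, z up, the work surface at z = 0. Lengths are in mm, angles in rad, forces in N, time in s.
With the tool pointing down it reaches from about 400 to 875 mm from the base axis. Payload 6.5 kg.
Tool frame: the origin (TCP) lies at the very end of the fingers, on their centre line; the grasp point (between the pads) lies 19 mm behind it; z points along the fingers, y is the line along which they close (so a half turn about z gives the same grasp; the last joint's range is limited). The gripper opens to 88 mm and grips with 3 to 60 N. Pads are 18 mm wide; open, the fingers measure 123 mm over their backs; the gripper's body (75 mm by 187 mm) begins 45 mm behind the grasp point.
Start: joints at [1.11, 0.536, -0.004, 1.538, 0.003, 1.067, -0.071], TCP at [250.001, -599.992, 238.716] pointing down, gripper open.
Joint ranges: [-2.7, 2.7], [-0.37, 2.16], [-1.27, 1.26], [0.24, 2.4], [-1.31, 4.45], [0.19, 1.91], [-2.76, 2.76]. Speed limits (rad/s): [2.39, 2.39, 3.14, 3.14, 3.14, 3.14, 3.14].

## Interface

Orientations are given as a rotation vector (axis times angle).
In Python, from workcell import env gives the robot as it stands. The module is installed in compiled form; this text tells all that it offers.
- The arm moves only by the tool jog_arm, never from a script. Its argument "deltas" is a list of rows, each a list of 3 entries, a list of its own where there are three numbers: the shift along the tool's x, y, z in m, then the turn, a rotation vector about the tool's x, y, z in degrees, then the finger opening in m, from 0 to 0.0881. In form: [[[tx, ty, tz], [wx, wy, wz], grip], ...]. A call has 1 to 12 rows; each row is the pose to reach, as a shift and turn from the pose commanded when the call began, along the tool's axes at that moment; what a row does not reach only later rows make up. A row lasts 1/10 s, in which the tool goes at most 50 mm and 8.59 degrees, less where a joint would pass 70% of its speed; a pose out of reach is approached as far as the arm can. A call with a gripper value outside its range is refused whole. The fingers move at their own pace and stop on an object; the grip force is fixed at half the most. Time passes only in rows, so rows that repeat a pose let the fingers close. It gives the time, the measured TCP pose, the force, the opening and the grip force at its end, in the units of the state.
- env.get_obs(): the state, without advancing time (a new reading comes with each control period).
- env.read_camera(name): name is "side" or "top"; returns a dict with "frame" (400x640x3 uint8, red, green, blue), "fov_y" (degrees; the focal length in pixels is half the picture's height over the tangent of half this angle, whatever the lens; pixels are square), "cx", "cy" (the principal point, pixels), "k1" (the pictures are not rectified: a ray, as slopes to the right and down, at radius r is drawn at 1 + k1 r^2 times it, then the intrinsics apply), "position" and "attitude" of the camera in the world. Camera axes: x right, y up, looking along -z (the intrinsics and any distortion apply to the point x, -y, -z); pixel columns grow to the right and rows downward; lengths in mm; the calibration is good to about 2 mm. A picture is of the moment at which its call begins. There is no depth.
- env.hand_in(): hands the job in; it is judged then, once.
Trained networks look in a picture, given as the dict that the camera call returned (one of the last four; its "shot" number tells which), for a name from the list of things; names that differ only in an ending like _2 or _b are one class to them, and where a whole thing is asked for, a point or a joint stands for the part that bears it (a point fixed in the world has none). Each returns a list of dicts, best first, with "score" (0 to 1); they miss things now and then, are a little off and sometimes report something else, mostly with a low value. They report only what shows in the picture. A call takes as long as a camera call. They do not tell look-alikes from the thing itself.
- env.cut_out(picture, name): "region" (400x640 bool, what is visible of it) and "position" ([column, row] in pixels, amid what is visible of it).
The state is a dict: "t": time; "joints": joint angles; "joint_vel": joint speeds; "joint_torque": joint torques, N m; "ee_pos": TCP position; "tcp_rot": TCP orientation; "ft_force": force on the tool from outside, world axes, zero at the start; "torque": the same for the moment, N m; "width": finger opening in mm; "gripper_force": force on a finger pad.
Only numpy, scipy, OpenCV 4.12 (cv2) and the standard library are available. Lean on these libraries where they do the work, as an engineer would, in place of code of your own. Each camera call takes 0.05 s, during which the arm holds its last target. There are 200 camera calls.

## Task

Put the three paint bottles one at a time, cap outwards, into the leaning holder, each in a socket that fits it: the two wide bottles in the wide sockets and the slim one in the narrow socket. The supports inside the sockets are set to different, unknown depths, so lower each bottle gently until you feel it rest on its support before you let go: do not let a bottle fall, knock one over or ram it. Leave everything else on the bench where it is.

Things in the scene. Friction and masses are not known exactly. Their poses are not given: they have to be found in the camera images.
- bottle_1: upright filled paint bottle, white plastic with a grey screw cap, the wide size: cylinder 44 mm across from its underside to 112 mm up, a short shoulder, cap 27 mm across, 140 mm tall in all; about 0.14 to 0.28 kg. Origin at the centre of its underside, z up through the cap. Stands loose on the bench at the start
- bottle_2: upright filled paint bottle, white plastic with a grey screw cap, the wide size: cylinder 44 mm across from its underside to 112 mm up, a short shoulder, cap 27 mm across, 140 mm tall in all; about 0.14 to 0.28 kg. Origin at the centre of its underside, z up through the cap. Stands loose on the bench at the start. Same as bottle_1; they may be exchanged
- bottle_3: like the other two but the slim size: cylinder 32 mm across from its underside to 112 mm up, cap 27 mm across, 140 mm tall; about 0.08 to 0.17 kg. Origin at the centre of its underside, z up through the cap. Stands loose on the bench at the start
- socket_wide_a: leaning aluminium socket block (76 x 76 mm face, 78 mm long) of the bottle holder, the one with a wide round bore, 47 mm across, mouth chamfered 4 mm. Origin at the centre of the bore's mouth, about 105 mm above the bench; z out of the bore along its axis, 30 degrees from vertical, leaning towards the robot's side; y along the row. Inside is a black support disc: see holder
- socket_wide_b: leaning aluminium socket block (76 x 76 mm face, 78 mm long) of the bottle holder, the one with a wide round bore, 47 mm across, mouth chamfered 4 mm. Origin at the centre of the bore's mouth, about 105 mm above the bench; z out of the bore along its axis, 30 degrees from vertical, leaning towards the robot's side; y along the row. Inside is a black support disc: see holder
- socket_slim: leaning aluminium socket block (76 x 76 mm face, 78 mm long) of the bottle holder, the one with the only narrow round bore, 35 mm across, mouth chamfered 4 mm. Origin at the centre of the bore's mouth, about 105 mm above the bench; z out of the bore along its axis, 30 degrees from vertical, leaning towards the robot's side; y along the row. Inside is a black support disc: see holder
- holder: the holder's base plate, fixed, 150 x 300 x 12 mm; origin under its centre, y along the row of three sockets, 92 mm apart, in any order. In each socket a firm black disc, on which the bottle's underside rests, is set somewhere 35 to 65 mm below the mouth along the axis, different in each and not measured: feel for it (about 5 N is plenty)
- paint_jar: bystander: glass jar with a white lid, 56 mm across, 60 mm tall, origin under its centre
- tape_roll: bystander: roll of masking tape lying flat, 90 mm across, 25 mm tall, origin under its centre
- mixing_cup: bystander: open steel cup 70 mm across, 80 mm tall, origin under its centre
- thinner_can: bystander: steel can 70 mm across, 110 mm tall, origin under its centre
- spanner: bystander: spanner 180 mm long lying flat along its x axis
- airbrush: bystander: metal airbrush 160 mm long lying flat along its x axis
Not all that is in view belongs to the job. What is shaped like the bottle_2 but blue, green or turquoise is not meant.

How it is judged:
By the outcome, as a careful person would: the job done as asked, in the order asked, and still so for the second after the job is handed in, with the robot touching nothing.
It also fails if it takes over 72 s, if anything falls off the work surface, if the arm or the gripper's body presses on something with over 40 N, if the wrist force passes 120 N, or if a joint passes its speed limit or range.

## Working session

There is one attempt and no reset: what is moved stays moved. The work goes in short steps, Python scripts to look and compute and a tool call to move; the robot and the scene stay as the last step left them, time stands still between calls to the robot, and variables do not carry over. Pictures are saved under pics/ and viewed, at most 10 in all, crops included, and the job is handed in when it is done.

Besides the shell and the picture viewer there is one more tool, called after "Emit:" by a JSON object that holds its "api" and its "payload". jog_arm: Moves the arm, as the interface text tells. Its arguments: {"type":"object","properties":{"deltas":{"type":"array"}},"required":["deltas"]}

```bash
mkdir -p pics; python3 - <<'E'
from workcell import env
import cv2,pickle
P={}
for n in("side","top"):
    p=env.read_camera(n);P[n]=p
    print(n,{k:v for k,v in p.items() if k!="frame"})
    cv2.imwrite(f"pics/{n}0.png",p["frame"][:,:,::-1])
    for o in("bottle_1","bottle_3","socket_wide_a","socket_slim","holder","thinner_can","mixing_cup","paint_jar","tape_roll","spanner","airbrush"):
        for d in env.cut_out(p,o):print(o,[round(float(v)) for v in d["position"]],round(d["score"],2),int(d["region"].sum()))
print(env.get_obs())
E
```

```text
side {'fov_y': 57.85215997859527, 'cx': 316.78933828310204, 'cy': 201.61170798518518, 'k1': -0.06228771439647855, 'position': array([169.63986345, 574.64145922, 741.42829943]), 'attitude': array([ 0.27368545, -1.06929339, -2.44171714]), 'shot': 1}
bottle_1 [405, 179] 0.94 622
bottle_1 [334, 170] 0.76 564
bottle_1 [374, 160] 0.72 434
bottle_1 [351, 204] 0.62 683
bottle_1 [277, 162] 0.62 825
bottle_1 [371, 231] 0.58 736
bottle_3 [405, 179] 0.94 622
bottle_3 [334, 170] 0.76 564
bottle_3 [374, 160] 0.72 434
bottle_3 [351, 204] 0.62 683
bottle_3 [277, 162] 0.62 825
bottle_3 [371, 231] 0.58 736
socket_wide_a [244, 226] 0.82 1022
socket_wide_a [241, 254] 0.79 1254
socket_wide_a [357, 159] 0.48 429
socket_slim [225, 296] 0.75 1982
socket_slim [356, 161] 0.23 336
holder [256, 310] 0.73 2567
thinner_can [276, 162] 0.66 824
mixing_cup [318, 145] 0.66 490
mixing_cup [275, 160] 0.25 813
paint_jar [294, 193] 0.89 400
tape_roll [354, 160] 0.8 396
spanner [316, 296] 0.62 553
airbrush [364, 199] 0.59 46
top {'fov_y': 43.974065310295245, 'cx': 325.24328248343943, 'cy': 199.2626706543284, 'k1': -0.0782
[... 941 characters left out ...]
't': 1.2, 'joints': array([ 1.1097979 ,  0.53638079, -0.00443339,  1.53788869,  0.00262917,
        1.0673259 , -0.07118735]), 'joint_vel': array([ 0.00106365, -0.00102988, -0.00031407, -0.00093984, -0.0011632 ,
       -0.00020707, -0.00033046]), 'joint_torque': array([ 3.21414363e-04, -5.70903611e+01,  9.89900306e-01, -2.51912409e+01,
       -5.63089480e-02,  1.08471248e-02,  1.84791395e-05]), 'ee_pos': array([ 250.01284089, -599.98593623,  238.73245877]), 'tcp_rot': array([ 3.08054192e+00,  6.16267330e-01, -5.53160080e-05]), 'ft_force': array([-0.06243687,  0.55724367,  0.37459477]), 'torque': array([-0.05252689, -0.03184187,  0.03462269]), 'gripper_force': 0.0, 'width': 88.21491911417603}
```

View pictures.

```bash
python3 - <<'E'
import cv2
a=cv2.imread("pics/side0.png")[120:345,180:460];b=cv2.imread("pics/top0.png")[110:310,160:470]
cv2.imwrite("pics/sidec.png",cv2.resize(a,None,fx=2.6,fy=2.6,interpolation=cv2.INTER_CUBIC))
cv2.imwrite("pics/topc.png",cv2.resize(b,None,fx=2.5,fy=2.5,interpolation=cv2.INTER_CUBIC))
E
```

```text
(no output)
```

View pics/sidec.png

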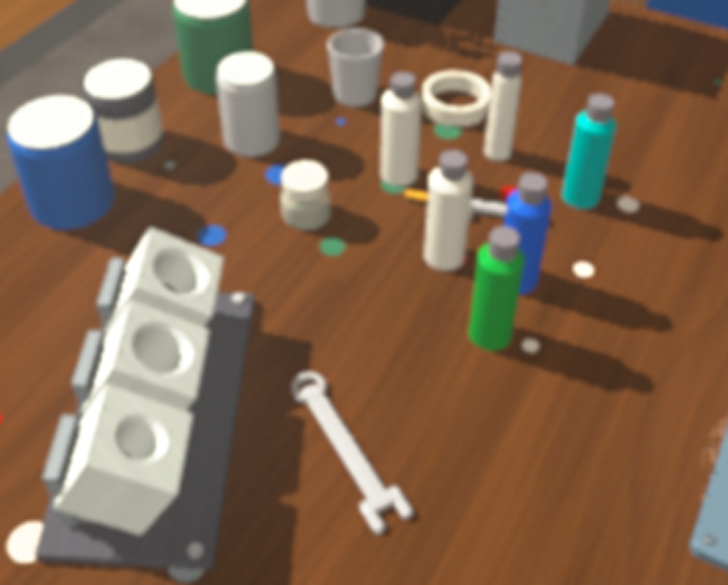

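View pics/topc.png

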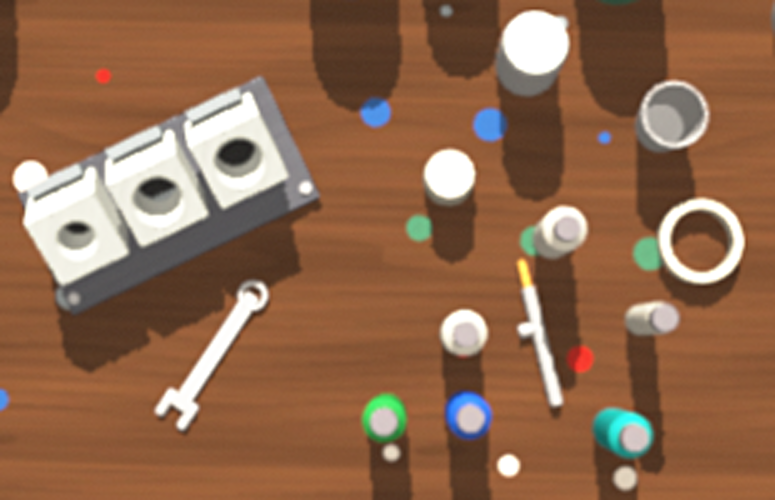

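```bash
cat >h.py <<'E'
import numpy as np,cv2
from scipy.spatial.transform import Rotation as R
from scipy.optimize import minimize
def proj(p,X):
    c=R.from_rotvec(p["attitude"]).inv().apply(np.atleast_2d(X)-p["position"])
    u=np.c_[c[:,0]/-c[:,2],-c[:,1]/-c[:,2]]; u*=1+p["k1"]*(u**2).sum(1,keepdims=True)
    f=200/np.tan(np.radians(p["fov_y"]/2)); return u*f+[p["cx"],p["cy"]]
def ring(r,z,n=32):
    a=np.linspace(0,2*np.pi,n,endpoint=False);return np.c_[r*np.cos(a),r*np.sin(a),np.full(n,z)]
def bottle(d):return np.r_[ring(d/2,0),ring(d/2,112),ring(13.5,140)],
S=4
def draw(p,parts):
    m=np.zeros((400*S,640*S),np.uint8)
    for X in parts:
        h=cv2.convexHull(((proj(p,X)+.5)*S*16-8).astype(np.int32)); cv2.fillConvexPoly(m,h,255,shift=4)
    return cv2.resize(m,(640,400),interpolation=cv2.INTER_AREA)/255.
def iou(p,parts,M):
    m=draw(p,parts);return np.minimum(m,M).sum()/np.maximum(m,M).sum()
def fit(views,model,x0,step):
    f=lambda q:-sum(iou(p,model(q),M) for p,M in views)/len(views)
    s=np.vstack([x0]+[np.array(x0)+np.eye(len(x0))[i]*step[i] for i in range(len(x0))])
    for _ in range(2):
        r=minimize(f,s[0],method="Nelder-Mead",options=dict(initial_simplex=s,xatol=.02,fatol=1e-5,maxiter=250))
        s=s-s[0]+r.x; 
    return r.x,-r.fun
def tri(ps,uv,x0=(600,0,100)):
    from scipy.optimize import least_squares
    r=least_squares(lambda X:np.concatenate([proj(p,X)[0]-u for p,u in zip(ps,uv)]),x0);return r.x,abs(r.fun).max()
C,Sn=np.cos(np.pi/6),.5
def axis(yaw):  # row dir y, lean towards -x of holder frame
    r=R.from_euler("z",yaw).as_matrix(); return r@[-Sn,0,C], r@[0,1,0]
def holder(q,h=105):   # q: middle mouth x,y, yaw, z ; 3 blocks
    a,y=axis(q[2]);x=np.cross(y,a);o=[]
    for k in(-1,0,1):
        c=np.array([q[0],q[1],q[3]])+k*92*y
        o.append(np.array([c+i*38*x+j*38*y-d*a for i in(-1,1) for j in(-1,1) for d in(0,78)]))
    return o
E
python3 - <<'E'
from workcell import env
from h import *
S_,T=env.read_camera("side"),env.read_camera("top")
ds,dt=env.cut_out(S_,"bottle_1"),env.cut_out(T,"bottle_1")
near=lambda L,u:min(L,key=lambda d:np.hypot(*(np.array(d["position"])-u)))["region"].astype(float)
for n,d,u,v in(("wideA",44,(334,170),(382,205)),("wideB",44,(351,204),(347,242)),("slim",32,(374,160),(420,238)),("green",44,(371,231),(314,278)),("turq",44,(405,179),(406,281))):
    V=[(S_,near(ds,u)),(T,near(dt,v))]
    x0=tri([S_,T],[u,v])[0]
    r=fit(V,lambda q:[X+q for X in bottle(d)],x0*[1,1,0],[8,8,5]); r2=fit(V,lambda q:[X+[q[0],q[1],0] for X in bottle(d)],x0[:2],[8,8])
    print(n,x0.round(),r[0].round(1),round(r[1],3),r2[0].round(1),round(r2[1],3))
V=[]
for p in(S_,T):
    m=np.zeros((400,640))
    c=[(244,226),(241,254),(225,296)] if p is S_ else [(219,186),(254,170),(190,201)]
    L=env.cut_out(p,"socket_wide_a")+env.cut_out(p,"socket_slim")
    for u in c:m=np.maximum(m,near(L,u))
    V.append((p,m)); 
print([len(L)])
np.savez("hm.npz",a=V[0][1],b=V[1][1])
m0=tri([S_,T],[(243,253),(223,188)])[0];print(m0)
for yaw in(.2,.4,.6,-.4):
    r=fit(V,holder,[m0[0],m0[1],yaw,105],[10,10,.1,5]);print(r[0].round(3),round(r[1],3),[round(iou(p,holder(r[0]),M),3) for p,M in V])
import pickle;pickle.dump((S_,T,r[0]),open("s.pkl","wb"))
for c in("side","top"):
    p=S_ if c=="side" else T
    im=p["frame"][:,:,::-1]; crop=im[200:330,190:290] if c=="side" else im[140:240,160:290]
    cv2.imwrite(f"pics/h_{c}.png",cv2.resize(crop,None,fx=4.5,fy=4.5,interpolation=cv2.INTER_CUBIC))
E
```

```text
wideA [ 540. -208.   73.] [ 545.8 -212.8    1.2] 0.928 [ 546.2 -213.1] 0.928
wideB [ 442. -119.   50.] [ 438.5 -112.6   -0. ] 0.935 [ 438.5 -112.5] 0.935
slim [ 454. -307.   77.] [ 456.6 -308.8   -2.3] 0.799 [ 456.4 -308. ] 0.797
green [348. -34.  69.] [350.3 -34.9  -4.3] 0.877 [350.5 -34.8] 0.871
turq [ 342. -273.   70.] [ 338.4 -280.5    1.3] 0.92 [ 338.3 -280.2] 0.92
[5]
[568.92354972 200.99933804 103.13759325]
[5.66031e+02 2.02201e+02 4.66000e-01 1.05627e+02] 0.941 [np.float64(0.955), np.float64(0.927)]
[5.65903e+02 2.02161e+02 4.64000e-01 1.05719e+02] 0.941 [np.float64(0.955), np.float64(0.927)]
[5.65869e+02 2.02189e+02 4.65000e-01 1.05834e+02] 0.942 [np.float64(0.955), np.float64(0.928)]
[5.65885e+02 2.02190e+02 4.65000e-01 1.05721e+02] 0.942 [np.float64(0.955), np.float64(0.928)]
```

```bash
python3 - <<'E'
from h import *;import pickle
S_,T,q=pickle.load(open("s.pkl","rb"))
a,y=axis(q[2]);x=np.cross(y,a)
F=[]
for p in(S_,T):
    k=6;im=cv2.resize(p["frame"][:,:,::-1],None,fx=k,fy=k,interpolation=cv2.INTER_CUBIC)
    def pl(X,col):cv2.polylines(im,[((proj(p,X)+.5)*k).astype(int)],True,col,1)
    for j,r in((-1,23.5),(0,23.5),(1,17.5)):
        c=np.array([q[0],q[1],q[3]])+92*j*y
        for rr,col,d in((r,(0,0,255),4),(r+4,(0,200,0),0)):
            t=ring(rr,0);pl(c+t[:,:1]*x+t[:,1:2]*y-d*a,col)
    for d,X in((44,(546,-213,0)),(44,(438.5,-112.5,0)),(32,(456.5,-308.5,0))):
        for r,z in((d/2,0),(d/2,112),(13.5,140)):pl(ring(r,z)+X,(0,0,255))
    F.append(im)
k=6
s=F[0][205*k:310*k,205*k:270*k];t=F[1][150*k:225*k,175*k:270*k]
f=lambda im,w,h:cv2.resize(im,(w,h))
cv2.imwrite("pics/ov.png",np.hstack([f(s,350,565),f(t,445,351*565//565) if 0 else cv2.copyMakeBorder(f(t,445,351),0,214,0,0,0)]))
s=F[0][135*k:225*k,320*k:390*k];t=F[1][190*k:255*k,335*k:435*k]
cv2.imwrite("pics/ov2.png",np.hstack([f(s,350,450),cv2.copyMakeBorder(f(t,445,289),0,161,0,0,0)]))
for j in(-1,0,1):print(j,(np.array([q[0],q[1],q[3]])+92*j*y).round(1))
print(a)
E
```

```text
-1 [607.1 120.  105.7]
0 [565.9 202.2 105.7]
1 [524.6 284.4 105.7]
[-0.44694823 -0.22413674  0.8660254 ]
```

View pics/ov.png

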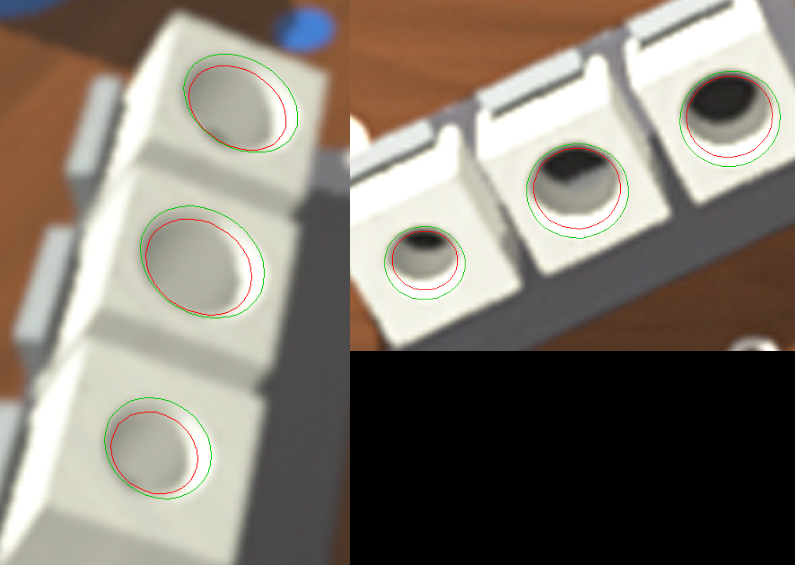

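View pics/ov2.png

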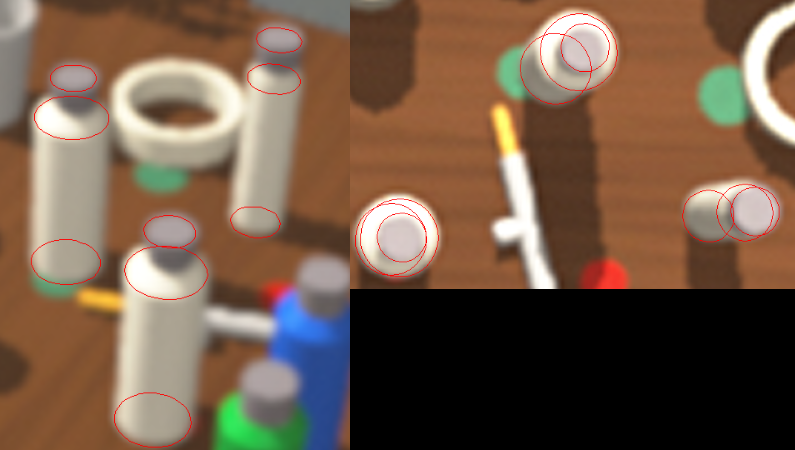

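Both views agree. The white wide bottles are at side (334,170) and (351,204), top (382,205) and (347,242). The slim white one is at side (374,160), top (420,238).

These could be mistaken for bottles, and I rejected each by colour or shape:
- **Turquoise bottle:** side (405,179), top (406,281)
- **Blue bottle:** side (385,212), top (345,277)
- **Green bottle:** side (371,231), top (314,278)
- **Thinner can:** side (277,162)

The slim socket is the one at side (235,288), top (190,204). The overlay crop confirms these choices.

```bash
cat >go.py <<'E'
# usage: go.py x y z tilt_deg : delta from the present pose to TCP x,y,z, tool y at azimuth of lean, tilted
import sys
from workcell import env
from h import *
X,tilt=np.array(list(map(float,sys.argv[1:4]))),float(sys.argv[4])
q2=.465
M=R.from_matrix(np.c_[[-np.sin(q2),np.cos(q2),0],[np.cos(q2),np.sin(q2),0],[0,0,-1]])*R.from_euler("x",-tilt,degrees=True)
o=env.get_obs();T=R.from_rotvec(o["tcp_rot"])
print("t",round(o["t"],2),"delta m",(T.inv().apply(X-o["ee_pos"])/1000).round(4),"rot deg",(T.inv()*M).as_rotvec(degrees=True).round(2),"F",o["ft_force"].round(2),"j",o["joints"].round(2))
E
python3 go.py 546 -213 240 0; python3 go.py 546 -213 84 0
```

```text
t 1.6 delta m [ 0.4221 -0.2434 -0.0013] rot deg [  0.     0.   -94.02] F [ 0.06 -1.05  0.34] j [ 1.11  0.54 -0.    1.54  0.    1.07 -0.07]
t 1.6 delta m [ 0.4221 -0.2434  0.1547] rot deg [  0.     0.   -94.02] F [ 0.06 -1.05  0.34] j [ 1.11  0.54 -0.    1.54  0.    1.07 -0.07]
```

Emit:
{"api": "jog_arm", "payload": {"deltas": [[[0.422,-0.243,-0.001],[0,0,-94],0.07],[[0.422,-0.243,-0.001],[0,0,-94],0.07],[[0.422,-0.243,-0.001],[0,0,-94],0.07],[[0.422,-0.243,-0.001],[0,0,-94],0.07],[[0.422,-0.243,-0.001],[0,0,-94],0.07],[[0.422,-0.243,-0.001],[0,0,-94],0.07],[[0.422,-0.243,-0.001],[0,0,-94],0.07],[[0.422,-0.243,-0.001],[0,0,-94],0.07],[[0.422,-0.243,-0.001],[0,0,-94],0.07],[[0.422,-0.243,-0.001],[0,0,-94],0.07],[[0.422,-0.243,-0.001],[0,0,-94],0.07],[[0.422,-0.243,-0.001],[0,0,-94],0.07]]}}

```text
t: 2.8
ee_pos: [546.6, -212.3, 239.6]
tcp_rot: [-1.646, -2.676, -0.001]
ft_force: [-0.7, -0.8, -0.3]
width: 70.3
gripper_force: 0.0
```

```bash
python3 go.py 546 -213 84 0
```

```text
t 2.8 delta m [-0.0004 -0.0008  0.1556] rot deg [ 0.01 -0.02  0.17] F [-0.69 -0.79 -0.31] j [ 0.66  0.47 -0.49  1.69  0.25  1.04  0.56]
```

Emit:
{"api": "jog_arm", "payload": {"deltas": [[[0,-0.001,0.02],[0,0,0],0.065],[[0,-0.001,0.05],[0,0,0],0.065],[[0,-0.001,0.08],[0,0,0],0.065],[[0,-0.001,0.11],[0,0,0],0.065],[[0,-0.001,0.13],[0,0,0],0.065],[[0,-0.001,0.145],[0,0,0],0.065],[[0,-0.001,0.153],[0,0,0],0.065],[[0,-0.001,0.156],[0,0,0],0.065],[[0,-0.001,0.156],[0,0,0],0.065]]}}

```text
t: 3.7
ee_pos: [545.4, -214.1, 84.1]
tcp_rot: [1.651, 2.672, -0.0]
ft_force: [0.9, 0.1, -0.2]
width: 64.7
gripper_force: 0.0
```

Emit:
{"api": "jog_arm", "payload": {"deltas": [[[0,0,0],[0,0,0],0.05],[[0,0,0],[0,0,0],0.045],[[0,0,0],[0,0,0],0.042],[[0,0,0],[0,0,0],0.036],[[0,0,0],[0,0,0],0.03],[[0,0,0],[0,0,0],0.03],[[0,0,0],[0,0,0],0.03]]}}

```text
t: 4.4
ee_pos: [545.8, -213.9, 84.3]
tcp_rot: [1.65, 2.672, 0.001]
ft_force: [1.3, 0.5, 6.3]
width: 43.4
gripper_force: 29.9
```

```bash
python3 go.py 546 -213 84 0;python3 go.py 546 -213 284 0
```

```text
t 4.4 delta m [0.0007 0.0006 0.0003] rot deg [ 0.06  0.05 -0.02] F [1.33 0.5  6.25] j [ 0.6   0.67 -0.41  1.79  0.37  0.75  0.46]
t 4.4 delta m [ 0.0005  0.0007 -0.1997] rot deg [ 0.06  0.05 -0.02] F [1.33 0.5  6.25] j [ 0.6   0.67 -0.41  1.79  0.37  0.75  0.46]
```

Emit:
{"api": "jog_arm", "payload": {"deltas": [[[0,0,-0.005],[0,0,0],0.03],[[0,0,-0.02],[0,0,0],0.03],[[0,0,-0.045],[0,0,0],0.03],[[0,0,-0.075],[0,0,0],0.03],[[0,0,-0.105],[0,0,0],0.03],[[0,0,-0.135],[0,0,0],0.03],[[0,0,-0.16],[0,0,0],0.03],[[0,0,-0.18],[0,0,0],0.03],[[0,0,-0.19],[0,0,0],0.03],[[0,0,-0.195],[0,0,0],0.03]]}}

```text
t: 5.4
ee_pos: [545.1, -213.9, 279.8]
tcp_rot: [1.65, 2.672, -0.0]
ft_force: [-0.2, 0.2, -2.3]
width: 43.0
gripper_force: 30.0
```

```bash
python3 go.py 490 164 254 30
```

```text
t 5.4 delta m [0.3625 0.12   0.0255] rot deg [-2.998e+01  5.000e-02 -1.000e-02] F [-0.22  0.21 -2.3 ] j [ 0.67  0.43 -0.5   1.65  0.22  1.12  0.57]
```

Emit:
{"api": "jog_arm", "payload": {"deltas": [[[0.011,0.004,0],[-1,0,0],0.03],[[0.033,0.011,0],[-3,0,0],0.03],[[0.062,0.02,0.002],[-5,0,0],0.03],[[0.094,0.031,0.005],[-8,0,0],0.03],[[0.127,0.042,0.008],[-10.5,0,0],0.03],[[0.163,0.054,0.011],[-13.5,0,0],0.03],[[0.2,0.066,0.014],[-16.5,0,0],0.03],[[0.236,0.078,0.017],[-19.5,0,0],0.03],[[0.272,0.09,0.019],[-22.5,0,0],0.03],[[0.308,0.102,0.022],[-25.5,0,0],0.03],[[0.338,0.112,0.024],[-28,0,0],0.03],[[0.3625,0.12,0.0255],[-30,0,0],0.03]]}}

```text
t: 6.6
ee_pos: [487.4, 165.7, 251.8]
tcp_rot: [1.469, 2.383, 0.639]
ft_force: [0.8, -0.1, -1.6]
width: 43.2
gripper_force: 30.0
```

```bash
cat >hand.py <<'E'
# hand.py j dia : fit held bottle (free xyz + tilt) in both views, show offsets in bore axes
import sys,pickle
from workcell import env
from h import *
j,d=int(sys.argv[1]),float(sys.argv[2])
_,_,q=pickle.load(open("s.pkl","rb"));a,y=axis(q[2]);x=np.cross(y,a);B=np.c_[x,y,a]
m=np.array([q[0],q[1],q[3]])+92*j*y
o=env.get_obs();tp=o["ee_pos"];Z=R.from_rotvec(o["tcp_rot"])
b0=tp+Z.apply([0,0,84])
V=[]
for c in("side","top"):
    p=env.read_camera(c);u=proj(p,b0-70*Z.apply([0,0,1]))[0]
    L=[l for l in env.cut_out(p,"bottle_1") if np.hypot(*(np.array(l["position"])-u))<25]
    if L:V.append((p,min(L,key=lambda l:np.hypot(*(np.array(l["position"])-u)))["region"].astype(float)));print(c,V[-1][1].sum(),L[0]["score"])
    cv2.imwrite(f"pics/hand_{c}_{o['t']:.1f}.png",p["frame"][:,:,::-1])
print("nominal underside in bore axes x,y,a:",(B.T@(b0-m)).round(1),"tool z err deg",np.degrees(np.cross(-Z.apply([0,0,1]),a)).round(2),"F",o["ft_force"].round(2))
if V:print("seen:",[(B.T@(r[0]-m)).round(1) for r in [fit(V,lambda s:[Z.apply(X*[1,-1,-1])+s for X in bottle(d)],b0,[5,5,5])]], )
E
python3 hand.py 0 44; python3 go.py 514.9 176.6 204.4 30
```

```text
side 1194.0 0.83
top 89.0 0.4
nominal underside in bore axes x,y,a: [-1.9  2.8 85.7] tool z err deg [-0.08 -0.08 -0.06] F [ 0.76 -0.1  -1.57]
seen: [array([-1.6,  5.8, 85.1])]
t 6.8 delta m [-0.0009  0.0015  0.0559] rot deg [-0.14 -0.06  0.07] F [-0.12 -0.1  -1.21] j [ 0.29  0.12 -0.7   2.25  0.15  0.28 -0.06]
```

Emit:
{"api": "jog_arm", "payload": {"deltas": [[[-0.0005,0.0005,0.015],[-0.14,-0.06,0.07],0.03],[[-0.001,0.001,0.03],[-0.14,-0.06,0.07],0.03],[[-0.001,0.0015,0.045],[-0.14,-0.06,0.07],0.03],[[-0.001,0.0015,0.058],[-0.14,-0.06,0.07],0.03],[[-0.001,0.0015,0.066],[-0.14,-0.06,0.07],0.03],[[-0.001,0.0015,0.07],[-0.14,-0.06,0.07],0.03],[[-0.001,0.0015,0.07],[-0.14,-0.06,0.07],0.03]]}}

```text
t: 7.5
ee_pos: [523.0, 177.7, 192.3]
tcp_rot: [1.474, 2.376, 0.637]
ft_force: [-0.1, 0.0, -1.3]
width: 43.2
gripper_force: 30.0
```

```bash
python3 hand.py 0 44; python3 - <<'E'
import glob,cv2,numpy as np
f=sorted(glob.glob("pics/hand_side*"),key=lambda s:float(s.split("_")[-1][:-4]))[-1]
a=cv2.imread(f)[170:310,190:300];b=cv2.imread(f.replace("side","top") if 0 else f.replace("side_","top_"))[140:240,150:280]
cv2.imwrite("pics/v1.png",np.hstack([cv2.resize(a,(393,500),interpolation=2),cv2.copyMakeBorder(cv2.resize(b,(400,308),interpolation=2),0,192,0,0,0)]))
E
```

```text
side 972.0 0.73
top 56.0 0.45
nominal underside in bore axes x,y,a: [ 0.6 -2.8 15.6] tool z err deg [0.08 0.06 0.05] F [-0.08  0.04 -1.28]
seen: [array([-0.4, -3.8, 11.3])]
```

View pics/v1.png

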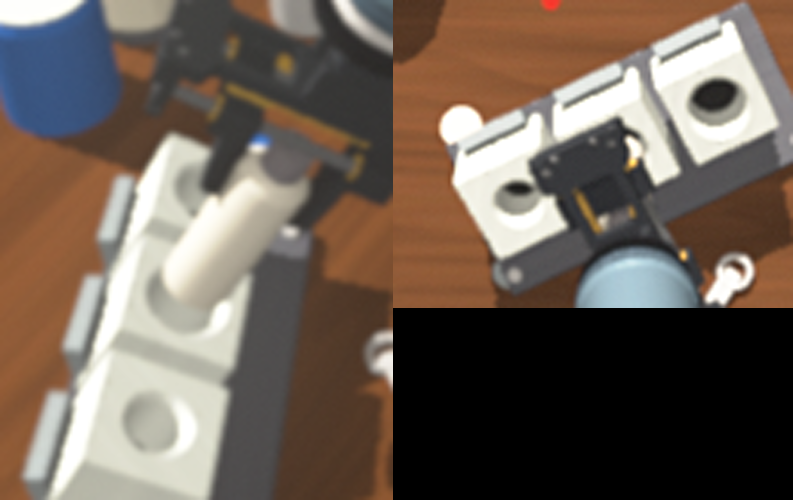

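```bash
for i in 1 2; do python3 go.py 514.9 176.6 204.4 30; python3 -c "
from workcell import env
env.read_camera('side')"; done;python3 hand.py 0 44;
```

```text
t 7.7 delta m [ 0.0018 -0.0017 -0.0136] rot deg [ 0.14  0.12 -0.15] F [-0.06  0.02 -1.7 ] j [ 0.18  0.31 -0.65  2.23  0.89  0.2  -0.77]
t 7.75 delta m [ 0.0016 -0.0018 -0.0135] rot deg [ 0.15  0.11 -0.13] F [ 0.02 -0.27 -0.92] j [ 0.18  0.31 -0.65  2.23  0.9   0.2  -0.77]
side 902.0 0.57
nominal underside in bore axes x,y,a: [ 2.  -1.6 16.5] tool z err deg [0.01 0.18 0.05] F [ 1.03  0.05 -0.15]
seen: [array([-16.5, -59.4, -52.5])]
```

```bash
cat >kin.py <<'E'
from h import *
from scipy.optimize import least_squares
D=[([1.1098,.5364,-.0044,1.5379,.0026,1.0673,-.0712],[250,-600,238.7],[3.0805,.6163,0]),
([.66,.47,-.49,1.69,.25,1.04,.56],[546.6,-212.3,239.6],[-1.646,-2.676,-.001]),
([.6,.67,-.41,1.79,.37,.75,.46],[545.8,-213.9,84.3],[1.65,2.672,.001]),
([.67,.43,-.5,1.65,.22,1.12,.57],[545.1,-213.9,279.8],[1.65,2.672,0]),
([.29,.12,-.7,2.25,.15,.28,-.06],[487.4,165.7,251.8],[1.469,2.383,.639]),
([.18,.31,-.65,2.23,.89,.2,-.77],[523,177.7,192.3],[1.474,2.376,.637])]
def fk(j,p):
    h,L1,L2,Dt,b,e=p[:6]
    Z=lambda t:R.from_euler("z",t);Y=lambda t:R.from_euler("y",t)
    r=Z(b)*Z(S3[0]*j[0])*Y(j[1]);x=np.array([0,0,h])+r.apply([0,0,L1])
    r=r*Z(S3[1]*j[2]);x=x+r.apply([e,0,0]);r=r*Y(j[3]);x=x+r.apply([-e,0,L2]);r=r*Z(S3[2]*j[4])*Y(j[5]);x=x+r.apply([p[6],0,0])+r.apply([0,0,Dt])
    return x,r*Z(S3[3]*j[6]+p[7])
def err(p,D=D):
    o=[]
    for j,x,v in D:
        X,r=fk(j,p);o+=list((X-x)/10)+list((r.inv()*R.from_rotvec(v)).as_rotvec()*20)
    return np.array(o)
S3=[1,1,1,1]
E
python3 - <<'E'
import kin,itertools;from kin import *
best=None
for s in itertools.product((1,-1),repeat=4):
    kin.S3=list(s)
    for b in(-2.29,-.067*0-2.29+np.pi*0):
      for y0 in(0,np.pi/2,np.pi,-np.pi/2):
        r=least_squares(err,[300,400,400,250,b,0,0,y0],loss="soft_l1",max_nfev=200)
        if best is None or r.cost<best[0]:best=(r.cost,s,r.x)
print(best);kin.S3=list(best[1])
print(err(best[2]).reshape(-1,6).round(2));np.save("kp.npy",np.r_[best[2],best[1]])
E
```

```text
(np.float64(0.9189433450086786), (-1, -1, -1, -1), array([ 361.05817958,  544.42895922,  471.15633903,  356.00718458,
       -144.58010048,  -27.82833977,    4.06792676,  592.12546832]))
[[ 0.12  0.1  -0.32 -0.    0.   -0.04]
 [-0.01 -0.09  0.17  0.04  0.06  0.03]
 [ 0.1  -0.17  0.33  0.1   0.08 -0.07]
 [ 0.01  0.21  0.02  0.01 -0.09 -0.16]
 [ 0.02 -0.03 -0.54 -0.02  0.79  0.03]
 [ 0.01  0.1   0.29  0.06  0.71  0.22]]
```

```bash
cat >>kin.py <<'E'
K=np.load("kp.npy");S3[:]=list(K[8:]);P=K[:8]
lo=np.array([-2.7,-.37,-1.27,.24,-1.31,.19,-2.76]);hi=np.array([2.7,2.16,1.26,2.4,4.45,1.91,2.76])
def pose(j,s,yaw,tilt=30):
    q=[565.9,202.2,.465,105.7];a,y=axis(q[2]);X=np.array([q[0],q[1],q[3]])+92*j*y+s*a
    q2=.465
    M=R.from_matrix(np.c_[[-np.sin(q2),np.cos(q2),0],[np.cos(q2),np.sin(q2),0],[0,0,-1]])*R.from_euler("x",-tilt,degrees=True)*R.from_euler("z",yaw,degrees=True)
    return X,M
def ik(X,M,n=25,seed=0,x0=None):
    g=np.random.default_rng(seed);best={}
    def f(j):
        x,r=fk(j,P);return np.r_[(x-X)/5,(r.inv()*M).as_rotvec()*40, .02*(j-(lo+hi)/2)/(hi-lo)]
    m=.03
    for i in range(n):
        s=g.uniform(lo+m,hi-m) if x0 is None else x0
        r=least_squares(f,s,bounds=(lo+m,hi-m),max_nfev=80)
        if np.abs(r.fun[:6]).max()<.15:
            k="flip" if r.x[4]>np.pi/2 else "norm"
            mg=((np.minimum(r.x-lo,hi-r.x))).min()
            if k not in best or mg>best[k][0]:best[k]=(mg,r.x)
    return best
E
python3 - <<'E'
from kin import *
for j in(0,-1,1):
  for yaw in(0,90,180,-90):
    for s in(150,96,20):
        b=ik(*pose(j,s,yaw),n=14)
        print(j,yaw,s,{k:(round(v[0],2),v[1].round(2).tolist()) for k,v in b.items()})
E
```

```text
0 0 150 {'norm': (np.float64(0.15), [-0.95, 0.18, 0.7, 2.24, -0.77, 0.34, 0.86])}
0 0 96 {'norm': (np.float64(0.12), [0.56, 0.52, -1.15, 2.23, 1.32, 0.42, -1.11])}
0 0 20 {'flip': (np.float64(0.21), [0.4, 0.71, -1.0, 2.19, 1.71, 0.47, -1.43])}
0 90 150 {'norm': (np.float64(0.14), [-0.91, 0.17, 0.65, 2.24, -0.74, 0.33, -0.74])}
0 90 96 {'norm': (np.float64(0.1), [-0.78, 0.31, 0.53, 2.23, -1.16, 0.29, -0.34])}
0 90 20 {}
0 180 150 {'norm': (np.float64(0.16), [-1.13, 0.21, 0.92, 2.24, -0.89, 0.39, -2.17])}
0 180 96 {'norm': (np.float64(0.15), [0.5, 0.46, -1.05, 2.23, 1.24, 0.34, 2.09])}
0 180 20 {'flip': (np.float64(0.21), [0.4, 0.71, -1.01, 2.19, 1.71, 0.48, 1.71])}
0 -90 150 {'norm': (np.float64(0.16), [-1.1, 0.21, 0.88, 2.24, -0.87, 0.38, 2.53])}
0 -90 96 {'norm': (np.float64(0.17), [0.51, 0.47, -1.07, 2.23, 1.26, 0.36, 0.5])}
0 -90 20 {'flip': (np.float64(0.21), [0.4, 0.7, -1.0, 2.19, 1.71, 0.47, 0.14])}
-1 0 150 {'norm': (np.float64(0.22), [-0.39, 0.2, 0.36, 2.18, -0.81, 0.42, 1.1])}
-1 0 96 {'norm': (np.float64(0.14), [0.75, 0.56, -1.13, 2.17, 1.11, 0.37, -0.7])}
-1 0 20 {'flip': 
[... 1332 characters left out ...]
.06, 2.2, 1.75, 0.63, -1.65])}
1 90 150 {'norm': (np.float64(0.13), [0.25, 0.2, -0.94, 2.25, 0.74, 0.32, -2.4])}
1 90 96 {'norm': (np.float64(0.04), [-1.18, 0.33, 0.71, 2.24, -1.09, 0.23, -0.63])}
1 90 20 {}
1 180 150 {'norm': (np.float64(0.15), [0.39, 0.25, -1.12, 2.25, 0.9, 0.37, 2.17])}
1 180 96 {'norm': (np.float64(0.16), [0.17, 0.39, -0.92, 2.24, 1.31, 0.37, 1.79])}
1 180 20 {'flip': (np.float64(0.2), [0.22, 0.75, -1.07, 2.2, 1.75, 0.64, 1.5])}
1 -90 150 {'norm': (np.float64(0.15), [0.34, 0.23, -1.05, 2.25, 0.83, 0.35, 0.66])}
1 -90 96 {'norm': (np.float64(0.16), [0.16, 0.39, -0.9, 2.24, 1.3, 0.36, 0.23])}
1 -90 20 {'flip': (np.float64(0.2), [0.17, 0.69, -0.99, 2.2, 1.74, 0.57, -0.09])}
```

```bash
cat >bore.py <<'E'
# bore.py j s : delta to TCP s mm out of mouth j on its axis
import sys;from kin import pose;import subprocess
X,_=pose(int(sys.argv[1]),float(sys.argv[2]),0);subprocess.run(["python3","go.py",*map(str,X),"30"])
E
python3 bore.py 0 99
```

```text
t 8.0 delta m [ 0.0011 -0.0018  0.0014] rot deg [ 0.15  0.08 -0.08] F [-0.23  0.16 -1.35] j [ 0.18  0.31 -0.65  2.23  0.9   0.2  -0.77]
```

Emit:
{"api": "jog_arm", "payload": {"deltas": [[[0.001,-0.001,0.001],[0.1,0.1,-0.1],0.03],[[0.001,-0.002,0.001],[0.1,0.1,-0.1],0.03],[[0.001,-0.002,0.001],[0.1,0.1,-0.1],0.03],[[0.001,-0.002,0.001],[0.1,0.1,-0.1],0.03]]}}

```text
t: 8.4
ee_pos: [521.3, 179.7, 191.4]
tcp_rot: [1.468, 2.381, 0.639]
ft_force: [-0.3, -0.7, -1.6]
width: 43.3
gripper_force: 30.0
```

```bash
python3 bore.py 0 92; sleep 0; python3 -c "
from workcell import env
env.read_camera('side')"; python3 bore.py 0 92
```

```text
t 8.4 delta m [0.0001 0.0004 0.0072] rot deg [ 0.03 -0.03  0.01] F [-0.31 -0.66 -1.56] j [ 0.18  0.32 -0.65  2.23  0.92  0.2  -0.79]
t 8.45 delta m [0.0001 0.0003 0.0072] rot deg [ 0.04 -0.03  0.01] F [-0.48 -0.95 -1.52] j [ 0.18  0.32 -0.65  2.23  0.92  0.2  -0.79]
```

Emit:
{"api": "jog_arm", "payload": {"deltas": [[[0,0,0.002],[0,0,0],0.03],[[0,0,0.004],[0,0,0],0.03],[[0,0,0.006],[0,0,0],0.03],[[0,0,0.008],[0,0,0],0.03],[[0,0,0.01],[0,0,0],0.03],[[0,0,0.012],[0,0,0],0.03],[[0,0,0.014],[0,0,0],0.03],[[0,0,0.016],[0,0,0],0.03],[[0,0,0.017],[0,0,0],0.03],[[0,0,0.018],[0,0,0],0.03]]}}

```text
t: 9.45
ee_pos: [529.4, 183.9, 175.8]
tcp_rot: [1.468, 2.381, 0.639]
ft_force: [0.3, -0.3, -0.8]
width: 43.1
gripper_force: 30.0
```

```bash
python3 bore.py 0 81; python3 hand.py 0 44
```

```text
t 9.45 delta m [0.     0.0003 0.0001] rot deg [ 0.04 -0.04  0.01] F [ 0.33 -0.33 -0.82] j [ 0.16  0.37 -0.64  2.23  1.13  0.19 -1.  ]
side 989.0 0.65
top 29.0 0.43
nominal underside in bore axes x,y,a: [-0.3  0.  -2.9] tool z err deg [-0.05  0.02 -0.02] F [ 0.33 -0.33 -0.82]
seen: [array([-2.9, -3.6, -8.8])]
```

Emit:
{"api": "jog_arm", "payload": {"deltas": [[[0,0,0.0015],[0,0,0],0.03],[[0,0,0.003],[0,0,0],0.03],[[0,0,0.0045],[0,0,0],0.03],[[0,0,0.006],[0,0,0],0.03],[[0,0,0.0075],[0,0,0],0.03],[[0,0,0.009],[0,0,0],0.03],[[0,0,0.0105],[0,0,0],0.03],[[0,0,0.012],[0,0,0],0.03]]}}

```text
t: 10.45
ee_pos: [534.9, 186.5, 165.4]
tcp_rot: [1.468, 2.38, 0.639]
ft_force: [0.3, -0.3, -1.3]
width: 43.1
gripper_force: 30.0
```

```bash
python3 bore.py 0 69; python3 -c "
from workcell import env
o=env.get_obs();print(o['torque'],o['joints'].round(3))"
```

```text
t 10.45 delta m [0.0001 0.0003 0.0001] rot deg [ 0.04 -0.03  0.01] F [ 0.26 -0.3  -1.33] j [ 0.14  0.4  -0.62  2.22  1.26  0.19 -1.12]
[-0.34400797  0.3898457  -0.0136442 ] [ 0.143  0.397 -0.624  2.219  1.259  0.195 -1.119]
```

Emit:
{"api": "jog_arm", "payload": {"deltas": [[[0,0,0.002],[0,0,0],0.03],[[0,0,0.004],[0,0,0],0.03],[[0,0,0.006],[0,0,0],0.03],[[0,0,0.008],[0,0,0],0.03],[[0,0,0.01],[0,0,0],0.03],[[0,0,0.012],[0,0,0],0.03],[[0,0,0.013],[0,0,0],0.03],[[0,0,0.014],[0,0,0],0.03],[[0,0,0.015],[0,0,0],0.03]]}}

```text
t: 11.35
ee_pos: [541.5, 189.9, 152.4]
tcp_rot: [1.468, 2.38, 0.639]
ft_force: [-0.2, -0.3, -1.2]
width: 43.2
gripper_force: 30.0
```

Emit:
{"api": "jog_arm", "payload": {"deltas": [[[0,0,0.001],[0,0,0],0.03],[[0,0,0.002],[0,0,0],0.03],[[0,0,0.003],[0,0,0],0.03],[[0,0,0.004],[0,0,0],0.03],[[0,0,0.005],[0,0,0],0.03]]}}

```text
t: 11.85
ee_pos: [543.8, 191.0, 148.1]
tcp_rot: [1.468, 2.38, 0.639]
ft_force: [-0.2, -0.5, -2.0]
width: 43.4
gripper_force: 30.0
```

```bash
python3 bore.py 0 49
```

```text
t 11.85 delta m [0.0001 0.0003 0.0001] rot deg [ 0.04 -0.03  0.02] F [-0.25 -0.5  -1.96] j [ 0.1   0.44 -0.59  2.21  1.45  0.2  -1.3 ]
```

Emit:
{"api": "jog_arm", "payload": {"deltas": [[[0,0,0.0008],[0,0,0],0.03],[[0,0,0.0016],[0,0,0],0.03],[[0,0,0.0024],[0,0,0],0.03],[[0,0,0.0032],[0,0,0],0.03],[[0,0,0.004],[0,0,0],0.03]]}}

```text
t: 12.35
ee_pos: [545.5, 191.9, 144.6]
tcp_rot: [1.468, 2.38, 0.639]
ft_force: [-0.2, -1.6, -1.2]
width: 43.3
gripper_force: 30.0
```

Emit:
{"api": "jog_arm", "payload": {"deltas": [[[0,0,0.0008],[0,0,0],0.03],[[0,0,0.0016],[0,0,0],0.03],[[0,0,0.0024],[0,0,0],0.03],[[0,0,0.0032],[0,0,0],0.03],[[0,0,0.004],[0,0,0],0.03]]}}

```text
t: 12.85
ee_pos: [547.3, 192.8, 141.2]
tcp_rot: [1.468, 2.38, 0.639]
ft_force: [0.1, -0.9, -0.7]
width: 43.2
gripper_force: 30.0
```

Emit:
{"api": "jog_arm", "payload": {"deltas": [[[0,0,0.0008],[0,0,0],0.03],[[0,0,0.0016],[0,0,0],0.03],[[0,0,0.0024],[0,0,0],0.03],[[0,0,0.0032],[0,0,0],0.03],[[0,0,0.004],[0,0,0],0.03]]}}

```text
t: 13.35
ee_pos: [549.1, 193.7, 137.8]
tcp_rot: [1.468, 2.38, 0.639]
ft_force: [0.3, -0.6, -0.6]
width: 42.8
gripper_force: 30.0
```

Emit:
{"api": "jog_arm", "payload": {"deltas": [[[0,0,0.0008],[0,0,0],0.03],[[0,0,0.0016],[0,0,0],0.03],[[0,0,0.0024],[0,0,0],0.03],[[0,0,0.0032],[0,0,0],0.03],[[0,0,0.004],[0,0,0],0.03]]}}

```text
t: 13.85
ee_pos: [550.9, 194.6, 134.3]
tcp_rot: [1.468, 2.38, 0.639]
ft_force: [0.8, 0.1, -0.5]
width: 42.9
gripper_force: 30.0
```

Emit:
{"api": "jog_arm", "payload": {"deltas": [[[0,0,0.0008],[0,0,0],0.03],[[0,0,0.0016],[0,0,0],0.03],[[0,0,0.0024],[0,0,0],0.03],[[0,0,0.0032],[0,0,0],0.03],[[0,0,0.004],[0,0,0],0.03]]}}

```text
t: 14.35
ee_pos: [552.8, 195.5, 130.8]
tcp_rot: [1.468, 2.38, 0.639]
ft_force: [0.8, -1.0, -0.6]
width: 43.3
gripper_force: 30.0
```

Emit:
{"api": "jog_arm", "payload": {"deltas": [[[0,0,0.0008],[0,0,0],0.03],[[0,0,0.0016],[0,0,0],0.03],[[0,0,0.0024],[0,0,0],0.03],[[0,0,0.0032],[0,0,0],0.03],[[0,0,0.004],[0,0,0],0.03]]}}

```text
t: 14.85
ee_pos: [554.6, 196.4, 127.4]
tcp_rot: [1.468, 2.38, 0.639]
ft_force: [1.1, 0.3, 0.1]
width: 43.0
gripper_force: 30.0
```

Emit:
{"api": "jog_arm", "payload": {"deltas": [[[0,0,0.0008],[0,0,0],0.03],[[0,0,0.0016],[0,0,0],0.03],[[0,0,0.0024],[0,0,0],0.03],[[0,0,0.003],[0,0,0],0.03]]}}

```text
t: 15.25
ee_pos: [555.9, 197.1, 124.8]
tcp_rot: [1.468, 2.38, 0.639]
ft_force: [0.5, -1.1, -0.4]
width: 43.3
gripper_force: 30.0
```

```bash
python3 bore.py 0 22; python3 hand.py 0 44
```

```text
t 15.25 delta m [0.0001 0.0002 0.0001] rot deg [ 0.04 -0.02  0.01] F [ 0.52 -1.11 -0.38] j [ 0.1   0.52 -0.6   2.18  1.67  0.23 -1.5 ]
side 491.0 0.56
nominal underside in bore axes x,y,a: [ -0.1  -0.1 -61.9] tool z err deg [-0.04  0.03 -0.01] F [ 0.52 -1.11 -0.38]
seen: [array([ -75.6, -241.4, -334.7])]
```

Emit:
{"api": "jog_arm", "payload": {"deltas": [[[0,0,0.0005],[0,0,0],0.03],[[0,0,0.001],[0,0,0],0.03],[[0,0,0.0015],[0,0,0],0.03],[[0,0,0.002],[0,0,0],0.03],[[0,0,0.0025],[0,0,0],0.03]]}}

```text
t: 15.95
ee_pos: [557.1, 198.0, 124.0]
tcp_rot: [1.466, 2.379, 0.641]
ft_force: [-10.6, -6.6, 24.1]
width: 42.8
gripper_force: 30.0
```

Emit:
{"api": "jog_arm", "payload": {"deltas": [[[0,0,-0.0005],[0,0,0],0.03],[[0,0,-0.001],[0,0,0],0.03],[[0,0,-0.001],[0,0,0],0.03]]}}

```text
t: 16.25
ee_pos: [556.8, 197.7, 124.3]
tcp_rot: [1.467, 2.38, 0.64]
ft_force: [-3.1, -2.7, 7.6]
width: 43.0
gripper_force: 30.0
```

Emit:
{"api": "jog_arm", "payload": {"deltas": [[[0,0,0],[0,0,0],0.044],[[0,0,0],[0,0,0],0.046],[[0,0,0],[0,0,0],0.05],[[0,0,0],[0,0,0],0.056],[[0,0,0],[0,0,0],0.06],[[0,0,0],[0,0,0],0.06]]}}

```text
t: 16.85
ee_pos: [556.4, 197.4, 123.4]
tcp_rot: [1.468, 2.381, 0.639]
ft_force: [-0.7, 0.2, 0.1]
width: 60.2
gripper_force: 0.0
```

```bash
python3 - <<'E'
from h import *;import pickle
_,T,q=pickle.load(open("s.pkl","rb"));a,y=axis(q[2]);x=np.cross(y,a)
g=T["frame"].max(2).astype(float)
for j,r in((0,23.5),(-1,23.5),(1,17.5)):
    c=np.array([q[0],q[1],q[3]])+92*j*y
    R_=lambda rr,d:(lambda t:c+t[:,:1]*x+t[:,1:2]*y-d*a)(ring(rr,0))
    mouth=draw(T,[R_(r,4)]);
    v=g[mouth>.9];lo,hi=v.min(),np.median(v[v>v.min()+60]) if (v>v.min()+60).any() else v.max()
    D=np.clip((hi-g)/(hi-lo),0,1)
    best=[(float((np.abs(np.minimum(mouth,draw(T,[R_(r,d)]))-D)*(mouth>.5)).sum()),d) for d in np.arange(30,75,1.)]
    print(j,lo,hi,sorted(best)[:6])
E
python3 bore.py 0 22
```

```text
0 34.0 159.0 [(23.99764705882353, np.float64(74.0)), (25.13050980392157, np.float64(73.0)), (26.4803137254902, np.float64(72.0)), (28.045490196078433, np.float64(71.0)), (29.731764705882355, np.float64(70.0)), (30.880000000000003, np.float64(69.0))]
-1 35.0 163.0 [(15.917218137254903, np.float64(67.0)), (16.19724264705882, np.float64(66.0)), (16.240196078431374, np.float64(65.0)), (16.42138480392157, np.float64(64.0)), (16.671875, np.float64(68.0)), (17.13474264705882, np.float64(63.0))]
1 31.0 163.0 [(10.132442067736186, np.float64(63.0)), (10.152584670231729, np.float64(64.0)), (10.581283422459892, np.float64(62.0)), (10.786987522281638, np.float64(65.0)), (11.241176470588234, np.float64(61.0)), (11.41247771836007, np.float64(66.0))]
t 16.85 delta m [-0.      0.0004 -0.0013] rot deg [ 0.03 -0.04  0.01] F [-0.69  0.2   0.11] j [ 0.1   0.52 -0.6   2.18  1.68  0.23 -1.51]
```

Emit:
{"api": "jog_arm", "payload": {"deltas": [[[0,0,-0.004],[0,0,0],0.06],[[0,0,-0.014],[0,0,0],0.06],[[0,0,-0.026],[0,0,0],0.06],[[0,0,-0.038],[0,0,0],0.06],[[0,0,-0.05],[0,0,0],0.06],[[0,0,-0.062],[0,0,0],0.06],[[0,0,-0.076],[0,0,0],0.06],[[0,0,-0.09],[0,0,0],0.06],[[0,0,-0.104],[0,0,0],0.06],[[0,0,-0.118],[0,0,0],0.06],[[0,0,-0.13],[0,0,0],0.06]]}}

```text
t: 17.95
ee_pos: [497.8, 168.0, 236.6]
tcp_rot: [1.468, 2.381, 0.638]
ft_force: [0.6, 0.3, 0.7]
width: 59.8
gripper_force: 0.0
```

```bash
python3 go.py 438.5 -112.5 250 0; python3 - <<'E'
from workcell import env
from h import *
S_=env.read_camera("side");cv2.imwrite("pics/after1.png",cv2.resize(S_["frame"][140:330,180:420,::-1],None,fx=2.5,fy=2.5,interpolation=2))
E
```

```text
t 17.95 delta m [-0.224  -0.1483 -0.1011] rot deg [30.03  0.    0.05] F [0.56 0.27 0.73] j [ 0.63  0.28 -1.12  2.24  0.76  0.33 -0.61]
```

View pics/after1.png

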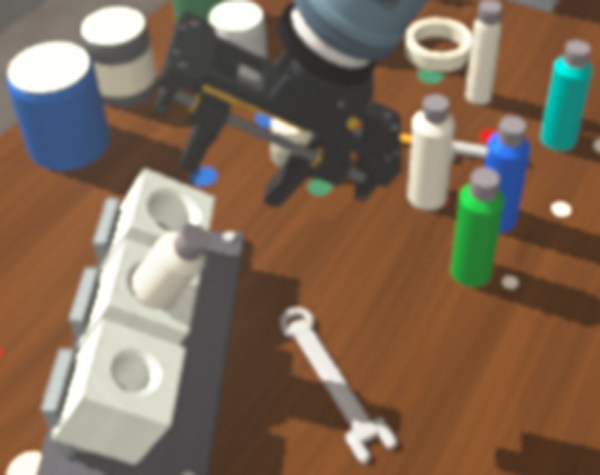

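The picture shows bottle 1 seated in the middle socket, cap at crop (190,240). The other bottles have not moved.

Emit:
{"api": "jog_arm", "payload": {"deltas": [[[-0.02,-0.013,-0.009],[3,0,0],0.065],[[-0.056,-0.037,-0.025],[8,0,0],0.065],[[-0.094,-0.062,-0.042],[13,0,0],0.065],[[-0.131,-0.087,-0.059],[18,0,0],0.065],[[-0.168,-0.111,-0.076],[23,0,0],0.065],[[-0.2,-0.132,-0.09],[27,0,0],0.065],[[-0.224,-0.148,-0.101],[30,0,0],0.065],[[-0.224,-0.148,-0.101],[30,0,0],0.065],[[-0.224,-0.148,-0.101],[30,0,0],0.065]]}}

```text
t: 18.9
ee_pos: [439.3, -111.9, 249.0]
tcp_rot: [1.65, 2.673, 0.002]
ft_force: [0.6, 0.3, 0.4]
width: 64.9
gripper_force: 0.0
```

```bash
python3 go.py 438.5 -112.5 84 0
```

```text
t 18.9 delta m [-0.0003 -0.0013  0.165 ] rot deg [ 0.08 -0.04 -0.01] F [0.62 0.26 0.43] j [ 1.08  0.38 -1.12  1.98  0.41  1.02  0.24]
```

Descend and check before closing.

Emit:
{"api": "jog_arm", "payload": {"deltas": [[[0,-0.001,0.02],[0,0,0],0.06],[[0,-0.001,0.045],[0,0,0],0.06],[[0,-0.001,0.07],[0,0,0],0.06],[[0,-0.001,0.095],[0,0,0],0.06],[[0,-0.001,0.12],[0,0,0],0.06],[[0,-0.001,0.14],[0,0,0],0.06],[[0,-0.001,0.155],[0,0,0],0.06],[[0,-0.001,0.163],[0,0,0],0.06],[[0,-0.001,0.165],[0,0,0],0.06],[[0,-0.001,0.165],[0,0,0],0.06]]}}

```text
t: 19.9
ee_pos: [438.6, -112.0, 84.6]
tcp_rot: [1.648, 2.674, 0.002]
ft_force: [-0.1, 0.0, 0.3]
width: 59.7
gripper_force: 0.0
```

```bash
python3 go.py 438.5 -112.5 84 0
```

```text
t 19.9 delta m [-0.0004 -0.0003  0.0006] rot deg [ 0.07 -0.02  0.08] F [-0.07  0.    0.26] j [ 0.84  0.63 -0.85  2.11  0.74  0.72 -0.04]
```

Emit:
{"api": "jog_arm", "payload": {"deltas": [[[0,0,0.001],[0,0,0],0.05],[[0,0,0.001],[0,0,0],0.045],[[0,0,0.001],[0,0,0],0.042],[[0,0,0.001],[0,0,0],0.036],[[0,0,0.001],[0,0,0],0.03],[[0,0,0.001],[0,0,0],0.03],[[0,0,0.001],[0,0,0],0.03]]}}

```text
t: 20.6
ee_pos: [438.9, -112.6, 83.7]
tcp_rot: [1.649, 2.673, 0.002]
ft_force: [0.1, 0.3, 6.3]
width: 43.2
gripper_force: 30.0
```

Emit:
{"api": "jog_arm", "payload": {"deltas": [[[0,0,-0.005],[0,0,0],0.03],[[0,0,-0.02],[0,0,0],0.03],[[0,0,-0.045],[0,0,0],0.03],[[0,0,-0.075],[0,0,0],0.03],[[0,0,-0.105],[0,0,0],0.03],[[0,0,-0.135],[0,0,0],0.03],[[0,0,-0.16],[0,0,0],0.03],[[0,0,-0.18],[0,0,0],0.03],[[0,0,-0.19],[0,0,0],0.03],[[0,0,-0.195],[0,0,0],0.03]]}}

```text
t: 21.6
ee_pos: [438.0, -112.9, 278.6]
tcp_rot: [1.65, 2.673, 0.0]
ft_force: [0.1, -0.3, -2.7]
width: 43.2
gripper_force: 30.0
```

```bash
python3 bore.py -1 150
```

```text
t 21.6 delta m [0.1322 0.1806 0.043 ] rot deg [-29.99  -0.     0.  ] F [ 0.07 -0.27 -2.66] j [ 1.12  0.34 -1.15  1.95  0.35  1.08  0.29]
```

Emit:
{"api": "jog_arm", "payload": {"deltas": [[[0.005,0.007,0.002],[-1,0,0],0.03],[[0.016,0.022,0.005],[-3.5,0,0],0.03],[[0.032,0.043,0.01],[-7,0,0],0.03],[[0.05,0.068,0.016],[-11,0,0],0.03],[[0.068,0.093,0.022],[-15.5,0,0],0.03],[[0.086,0.117,0.028],[-19.5,0,0],0.03],[[0.102,0.139,0.033],[-23,0,0],0.03],[[0.115,0.157,0.037],[-26,0,0],0.03],[[0.125,0.171,0.041],[-28.5,0,0],0.03],[[0.132,0.1805,0.043],[-30,0,0],0.03],[[0.132,0.1805,0.043],[-30,0,0],0.03],[[0.132,0.1805,0.043],[-30,0,0],0.03]]}}

```text
t: 22.8
ee_pos: [539.3, 86.6, 234.5]
tcp_rot: [1.469, 2.383, 0.638]
ft_force: [-0.5, -0.1, -1.9]
width: 43.5
gripper_force: 30.0
```

```bash
python3 bore.py -1 96
```

```text
t 22.8 delta m [-0.0007  0.0012  0.0534] rot deg [-0.1  -0.11  0.03] F [-0.51 -0.12 -1.86] j [ 0.75  0.33 -1.02  2.18  0.45  0.31 -0.11]
```

Emit:
{"api": "jog_arm", "payload": {"deltas": [[[0,0.001,0.01],[0,0,0],0.03],[[0,0.001,0.02],[0,0,0],0.03],[[0,0.001,0.03],[0,0,0],0.03],[[0,0.001,0.04],[0,0,0],0.03],[[0,0.001,0.048],[0,0,0],0.03],[[0,0.001,0.052],[0,0,0],0.03],[[0,0.001,0.053],[0,0,0],0.03],[[0,0.001,0.053],[0,0,0],0.03],[[0,0.001,0.053],[0,0,0],0.03]]}}

```text
t: 23.7
ee_pos: [564.9, 98.3, 190.4]
tcp_rot: [1.469, 2.38, 0.639]
ft_force: [-0.2, -0.4, -1.8]
width: 43.0
gripper_force: 30.0
```

```bash
python3 bore.py -1 70
```

```text
t 23.7 delta m [ 0.0004 -0.0012  0.027 ] rot deg [ 0.05 -0.01 -0.01] F [-0.19 -0.4  -1.8 ] j [ 0.49  0.4  -0.77  2.16  0.66  0.21 -0.31]
```

Emit:
{"api": "jog_arm", "payload": {"deltas": [[[0.0004,-0.0006,0.001],[0,0,0],0.03],[[0.0004,-0.0012,0.003],[0,0,0],0.03],[[0.0004,-0.0012,0.005],[0,0,0],0.03],[[0.0004,-0.0012,0.007],[0,0,0],0.03],[[0.0004,-0.0012,0.009],[0,0,0],0.03],[[0.0004,-0.0012,0.011],[0,0,0],0.03],[[0.0004,-0.0012,0.013],[0,0,0],0.03],[[0.0004,-0.0012,0.015],[0,0,0],0.03],[[0.0004,-0.0012,0.017],[0,0,0],0.03],[[0.0004,-0.0012,0.018],[0,0,0],0.03]]}}

```text
t: 24.7
ee_pos: [571.8, 102.6, 173.7]
tcp_rot: [1.469, 2.381, 0.639]
ft_force: [-0.3, 0.2, -2.7]
width: 43.2
gripper_force: 30.0
```

```bash
python3 bore.py -1 50
```

```text
t 24.7 delta m [-0.0004  0.0001  0.0286] rot deg [ 0.03 -0.04  0.01] F [-0.31  0.19 -2.68] j [ 0.46  0.45 -0.75  2.16  0.85  0.2  -0.5 ]
```

Emit:
{"api": "jog_arm", "payload": {"deltas": [[[-0.0004,0,0.0015],[0,0,0],0.03],[[-0.0004,0,0.003],[0,0,0],0.03],[[-0.0004,0,0.0045],[0,0,0],0.03],[[-0.0004,0,0.006],[0,0,0],0.03],[[-0.0004,0,0.008],[0,0,0],0.03],[[-0.0004,0,0.01],[0,0,0],0.03]]}}

```text
t: 25.3
ee_pos: [576.5, 104.5, 165.1]
tcp_rot: [1.468, 2.38, 0.639]
ft_force: [0.6, -0.1, -1.8]
width: 43.1
gripper_force: 30.0
```

Emit:
{"api": "jog_arm", "payload": {"deltas": [[[0,0,0.002],[0,0,0],0.03],[[0,0,0.004],[0,0,0],0.03],[[0,0,0.006],[0,0,0],0.03],[[0,0,0.008],[0,0,0],0.03],[[0,0,0.01],[0,0,0],0.03],[[0,0,0.012],[0,0,0],0.03],[[0,0,0.014],[0,0,0],0.03],[[0,0,0.016],[0,0,0],0.03],[[0,0,0.0175],[0,0,0],0.03],[[0,0,0.0185],[0,0,0],0.03]]}}

```text
t: 26.3
ee_pos: [584.8, 108.7, 149.1]
tcp_rot: [1.468, 2.38, 0.639]
ft_force: [0.4, -0.4, -2.9]
width: 43.3
gripper_force: 30.0
```

```bash
python3 bore.py -1 50
```

```text
t 26.3 delta m [0.0001 0.     0.0001] rot deg [ 0.04 -0.03  0.01] F [ 0.35 -0.39 -2.88] j [ 0.42  0.52 -0.73  2.14  1.15  0.2  -0.78]
```

Emit:
{"api": "jog_arm", "payload": {"deltas": [[[0,0,0.0007],[0,0,0],0.03],[[0,0,0.0014],[0,0,0],0.03],[[0,0,0.0021],[0,0,0],0.03],[[0,0,0.0028],[0,0,0],0.03]]}}

```text
t: 26.7
ee_pos: [586.0, 109.2, 146.8]
tcp_rot: [1.468, 2.38, 0.639]
ft_force: [0.3, -0.0, -2.4]
width: 43.1
gripper_force: 30.0
```

Emit:
{"api": "jog_arm", "payload": {"deltas": [[[0,0,0.0007],[0,0,0],0.03],[[0,0,0.0014],[0,0,0],0.03],[[0,0,0.0021],[0,0,0],0.03],[[0,0,0.0028],[0,0,0],0.03]]}}

```text
t: 27.1
ee_pos: [587.2, 109.9, 144.3]
tcp_rot: [1.468, 2.38, 0.639]
ft_force: [-0.2, -1.1, -2.4]
width: 43.2
gripper_force: 30.0
```

Emit:
{"api": "jog_arm", "payload": {"deltas": [[[0,0,0.0007],[0,0,0],0.03],[[0,0,0.0014],[0,0,0],0.03],[[0,0,0.0021],[0,0,0],0.03],[[0,0,0.0028],[0,0,0],0.03]]}}

```text
t: 27.5
ee_pos: [588.5, 110.5, 141.9]
tcp_rot: [1.468, 2.38, 0.639]
ft_force: [1.3, -0.2, -1.9]
width: 43.1
gripper_force: 30.0
```

Emit:
{"api": "jog_arm", "payload": {"deltas": [[[0,0,0.0007],[0,0,0],0.03],[[0,0,0.0014],[0,0,0],0.03],[[0,0,0.0021],[0,0,0],0.03],[[0,0,0.0028],[0,0,0],0.03]]}}

```text
t: 27.9
ee_pos: [589.7, 111.2, 139.5]
tcp_rot: [1.468, 2.38, 0.639]
ft_force: [-0.0, 0.3, -2.3]
width: 43.2
gripper_force: 30.0
```

Emit:
{"api": "jog_arm", "payload": {"deltas": [[[0,0,0.0007],[0,0,0],0.03],[[0,0,0.0014],[0,0,0],0.03],[[0,0,0.0021],[0,0,0],0.03],[[0,0,0.0028],[0,0,0],0.03]]}}

```text
t: 28.3
ee_pos: [591.0, 111.8, 137.1]
tcp_rot: [1.468, 2.38, 0.639]
ft_force: [0.2, 1.0, -3.1]
width: 43.1
gripper_force: 30.0
```

Emit:
{"api": "jog_arm", "payload": {"deltas": [[[0,0,0.0007],[0,0,0],0.03],[[0,0,0.0014],[0,0,0],0.03],[[0,0,0.002],[0,0,0],0.03],[[0,0,0.0025],[0,0,0],0.03]]}}

```text
t: 28.7
ee_pos: [592.1, 112.4, 134.9]
tcp_rot: [1.468, 2.38, 0.639]
ft_force: [-0.7, -0.3, -2.7]
width: 43.3
gripper_force: 30.0
```

Emit:
{"api": "jog_arm", "payload": {"deltas": [[[0,0,0.0007],[0,0,0],0.03],[[0,0,0.0014],[0,0,0],0.03],[[0,0,0.002],[0,0,0],0.03],[[0,0,0.0025],[0,0,0],0.03]]}}

```text
t: 29.1
ee_pos: [593.0, 112.5, 133.8]
tcp_rot: [1.467, 2.379, 0.638]
ft_force: [-20.4, -8.6, 28.6]
width: 43.2
gripper_force: 30.0
```

Emit:
{"api": "jog_arm", "payload": {"deltas": [[[0,0,-0.0007],[0,0,0],0.03],[[0,0,-0.0014],[0,0,0],0.03],[[0,0,-0.0014],[0,0,0],0.03]]}}

```text
t: 29.4
ee_pos: [592.6, 112.6, 134.0]
tcp_rot: [1.469, 2.38, 0.639]
ft_force: [0.1, 0.9, -1.3]
width: 43.3
gripper_force: 30.0
```

Emit:
{"api": "jog_arm", "payload": {"deltas": [[[0,0,0.0003],[0,0,0],0.03],[[0,0,0.0005],[0,0,0],0.03],[[0,0,0.0005],[0,0,0],0.03]]}}

```text
t: 29.7
ee_pos: [592.8, 112.6, 133.9]
tcp_rot: [1.468, 2.38, 0.639]
ft_force: [-6.1, -2.5, 7.7]
width: 43.0
gripper_force: 30.0
```

Resting. Release, then retract.

Emit:
{"api": "jog_arm", "payload": {"deltas": [[[0,0,0],[0,0,0],0.044],[[0,0,0],[0,0,0],0.046],[[0,0,0],[0,0,0],0.05],[[0,0,0],[0,0,0],0.056],[[0,0,0],[0,0,0],0.06],[[0,0,0],[0,0,0],0.06]]}}

```text
t: 30.3
ee_pos: [592.9, 112.8, 133.6]
tcp_rot: [1.468, 2.38, 0.639]
ft_force: [-0.1, -0.5, 0.4]
width: 59.9
gripper_force: 0.0
```

Emit:
{"api": "jog_arm", "payload": {"deltas": [[[0,0,-0.004],[0,0,0],0.06],[[0,0,-0.014],[0,0,0],0.06],[[0,0,-0.026],[0,0,0],0.06],[[0,0,-0.038],[0,0,0],0.06],[[0,0,-0.05],[0,0,0],0.06],[[0,0,-0.062],[0,0,0],0.06],[[0,0,-0.076],[0,0,0],0.06],[[0,0,-0.09],[0,0,0],0.06],[[0,0,-0.104],[0,0,0],0.06],[[0,0,-0.118],[0,0,0],0.06],[[0,0,-0.13],[0,0,0],0.06]]}}

```text
t: 31.4
ee_pos: [534.1, 83.3, 246.5]
tcp_rot: [1.469, 2.381, 0.639]
ft_force: [0.7, 0.1, 0.4]
width: 60.0
gripper_force: 0.0
```

```bash
python3 - <<'E'
from workcell import env
from h import *
S_,T=env.read_camera("side"),env.read_camera("top")
near=lambda L,u:min(L,key=lambda d:np.hypot(*(np.array(d["position"])-u)))
V=[]
for p in(S_,T):
    L=env.cut_out(p,"bottle_3");d=near(L,proj(p,[456.5,-309,75])[0]);print(d["position"],d["score"],d["region"].sum())
    # refine: dominant colour-based mask near region (low saturation, bright)
    V.append((p,d["region"].astype(float)))
print(fit(V,lambda q:[X+[q[0],q[1],0] for X in bottle(32)],[456.5,-309],[6,6]))
# cap/edge check: sharp mask from colour
W=[]
for p,M in V:
    h=cv2.cvtColor(p["frame"],cv2.COLOR_RGB2HSV);m=((h[...,1]<75)&(h[...,2]>90)).astype(np.uint8)
    box=cv2.dilate(draw(p,[X+[456.5,-309,0] for X in bottle(44)]),np.ones((5,5)))>0
    n,l=cv2.connectedComponents(m*box.astype(np.uint8));k=np.bincount(l[l>0]).argmax();W.append((p,(l==k).astype(float)));print(W[-1][1].sum())
r=fit(W,lambda q:[X+[q[0],q[1],0] for X in bottle(32)],[456.5,-309],[6,6]);print(r)
F=[]
for p in(S_,T):
    k=6;im=cv2.resize(p["frame"][:,:,::-1],None,fx=k,fy=k,interpolation=2)
    for rr,z in((16,0),(16,112),(13.5,140)):cv2.polylines(im,[((proj(p,ring(rr,z)+[*r[0],0])+.5)*k).astype(int)],True,(0,0,255),1)
    u=(proj(p,[456,-309,70])[0]*k).astype(int);F.append(im[u[1]-180:u[1]+180,u[0]-180:u[0]+180])
F.append(cv2.resize(S_["frame"][190:310,200:320,::-1],(360,360),interpolation=2)[:, :])
cv2.imwrite("pics/slim.png",cv2.resize(np.hstack(F),(798,266)))
E
python3 go.py 456.5 -309 250 0
```

```text
[370.4, 158.8] 0.92 439
[420.9, 239.0] 0.67 204
(array([ 457.18772409, -308.51081973]), np.float64(0.8909393807199993))
498.0
232.0
(array([ 457.81687208, -309.49511735]), np.float64(0.8686074646397663))
t 31.6 delta m [-0.3154 -0.2108 -0.1262] rot deg [ 3.003e+01  4.000e-02 -1.000e-02] F [ 0.38  0.55 -0.28] j [ 0.94  0.39 -1.25  2.17  0.66  0.39 -0.29]
```

View pics/slim.png

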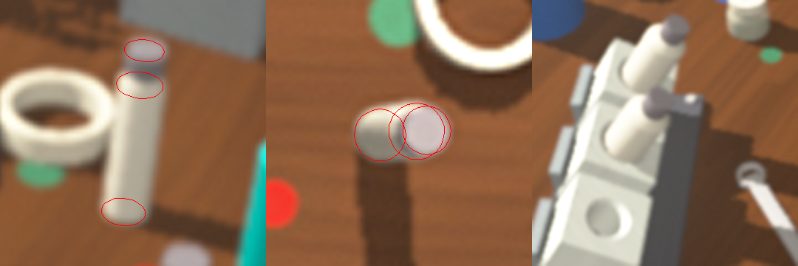

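The two wide bottles stand seated (right panel, caps at (675,30) and (655,100)). The slim one is at about (457.5, -309) by the overlay.

Emit:
{"api": "jog_arm", "payload": {"deltas": [[[-0.016,-0.01,-0.006],[2,0,0],0.06],[[-0.044,-0.03,-0.018],[4,0,0],0.06],[[-0.08,-0.053,-0.032],[8,0,0],0.06],[[-0.116,-0.077,-0.046],[11,0,0],0.06],[[-0.152,-0.101,-0.061],[14,0,0],0.06],[[-0.188,-0.126,-0.075],[18,0,0],0.06],[[-0.224,-0.15,-0.09],[21,0,0],0.06],[[-0.26,-0.174,-0.104],[25,0,0],0.06],[[-0.29,-0.194,-0.116],[28,0,0],0.06],[[-0.3155,-0.21,-0.126],[30,0,0],0.06],[[-0.3155,-0.21,-0.126],[30,0,0],0.06],[[-0.3155,-0.21,-0.126],[30,0,0],0.06]]}}

```text
t: 32.8
ee_pos: [457.6, -308.1, 249.0]
tcp_rot: [-1.649, -2.673, -0.002]
ft_force: [0.2, 1.3, -0.7]
width: 59.9
gripper_force: 0.0
```

```bash
python3 go.py 457.5 -309.2 84 0
```

```text
t 32.8 delta m [-0.0011 -0.0006  0.165 ] rot deg [ 0.03 -0.07 -0.01] F [ 0.22  1.31 -0.7 ] j [ 1.26  0.57 -1.03  1.75  0.53  1.14  0.53]
```

Emit:
{"api": "jog_arm", "payload": {"deltas": [[[-0.001,-0.0005,0.02],[0,0,0],0.06],[[-0.001,-0.0005,0.045],[0,0,0],0.06],[[-0.001,-0.0005,0.07],[0,0,0],0.06],[[-0.001,-0.0005,0.095],[0,0,0],0.06],[[-0.001,-0.0005,0.12],[0,0,0],0.06],[[-0.001,-0.0005,0.14],[0,0,0],0.06],[[-0.001,-0.0005,0.155],[0,0,0],0.06],[[-0.001,-0.0005,0.163],[0,0,0],0.06],[[-0.001,-0.0005,0.165],[0,0,0],0.06],[[-0.001,-0.0005,0.165],[0,0,0],0.06]]}}

```text
t: 33.8
ee_pos: [457.9, -309.2, 85.4]
tcp_rot: [1.648, 2.674, 0.001]
ft_force: [-0.7, -0.0, 0.7]
width: 59.9
gripper_force: 0.0
```

```bash
python3 go.py 457.5 -309.2 84 0
```

```text
t 33.8 delta m [ 0.0002 -0.0004  0.0014] rot deg [0.06 0.   0.04] F [-0.68 -0.05  0.72] j [ 1.14  0.77 -0.85  1.86  0.75  0.87  0.37]
```

Emit:
{"api": "jog_arm", "payload": {"deltas": [[[0,0,0.001],[0,0,0],0.05],[[0,0,0.001],[0,0,0],0.042],[[0,0,0.001],[0,0,0],0.036],[[0,0,0.001],[0,0,0],0.032],[[0,0,0.001],[0,0,0],0.028],[[0,0,0.001],[0,0,0],0.022],[[0,0,0.001],[0,0,0],0.02],[[0,0,0.001],[0,0,0],0.02],[[0,0,0.001],[0,0,0],0.02]]}}

```text
t: 34.7
ee_pos: [457.8, -309.5, 84.2]
tcp_rot: [1.649, 2.673, 0.001]
ft_force: [-0.6, 0.8, 2.6]
width: 31.2
gripper_force: 30.0
```

Emit:
{"api": "jog_arm", "payload": {"deltas": [[[0,0,-0.005],[0,0,0],0.02],[[0,0,-0.02],[0,0,0],0.02],[[0,0,-0.045],[0,0,0],0.02],[[0,0,-0.075],[0,0,0],0.02],[[0,0,-0.105],[0,0,0],0.02],[[0,0,-0.135],[0,0,0],0.02],[[0,0,-0.165],[0,0,0],0.02],[[0,0,-0.19],[0,0,0],0.02],[[0,0,-0.205],[0,0,0],0.02],[[0,0,-0.21],[0,0,0],0.02]]}}

```text
t: 35.7
ee_pos: [457.8, -309.6, 295.7]
tcp_rot: [1.648, 2.672, 0.001]
ft_force: [-0.3, -0.8, -1.4]
width: 31.0
gripper_force: 30.0
```

```bash
python3 go.py 450 -60 300 0; python3 bore.py 1 180
```

```text
t 35.7 delta m [ 0.2265  0.1051 -0.0046] rot deg [0.08 0.09 0.03] F [-0.3  -0.82 -1.43] j [ 1.29  0.52 -1.07  1.69  0.48  1.22  0.57]
t 35.7 delta m [0.5009 0.2363 0.0336] rot deg [-29.92   0.08   0.05] F [-0.3  -0.82 -1.43] j [ 1.29  0.52 -1.07  1.69  0.48  1.22  0.57]
```

Emit:
{"api": "jog_arm", "payload": {"deltas": [[[0.012,0.006,0],[0,0,0],0.02],[[0.036,0.017,0.001],[-1,0,0],0.02],[[0.068,0.032,0.003],[-2,0,0],0.02],[[0.104,0.049,0.005],[-4,0,0],0.02],[[0.14,0.066,0.008],[-6,0,0],0.02],[[0.176,0.083,0.011],[-8,0,0],0.02],[[0.212,0.1,0.014],[-10,0,0],0.02],[[0.248,0.117,0.017],[-12,0,0],0.02],[[0.284,0.134,0.019],[-14,0,0],0.02],[[0.32,0.151,0.021],[-17,0,0],0.02],[[0.35,0.165,0.023],[-19,0,0],0.02],[[0.37,0.175,0.025],[-20,0,0],0.02]]}}

```text
t: 36.9
ee_pos: [445.0, 101.9, 267.6]
tcp_rot: [1.535, 2.493, 0.438]
ft_force: [0.6, -0.2, -1.8]
width: 31.2
gripper_force: 30.0
```

```bash
python3 bore.py 1 160
```

```text
t 36.9 delta m [0.1273 0.061  0.047 ] rot deg [-10.08  -0.09   0.11] F [ 0.57 -0.24 -1.79] j [ 0.94  0.1  -1.23  2.2   0.05  0.57  0.16]
```

Emit:
{"api": "jog_arm", "payload": {"deltas": [[[0.01,0.004,0.003],[-1,0,0],0.02],[[0.03,0.014,0.01],[-2.5,0,0],0.02],[[0.053,0.025,0.019],[-4,0,0],0.02],[[0.076,0.036,0.028],[-6,0,0],0.02],[[0.098,0.047,0.036],[-8,0,0],0.02],[[0.115,0.055,0.042],[-9.5,0,0],0.02],[[0.127,0.061,0.047],[-10,0,0],0.02],[[0.127,0.061,0.047],[-10,0,0],0.02],[[0.127,0.061,0.047],[-10,0,0],0.02],[[0.127,0.061,0.047],[-10,0,0],0.02]]}}

```text
t: 37.9
ee_pos: [456.3, 244.7, 245.6]
tcp_rot: [1.471, 2.38, 0.637]
ft_force: [-0.1, -0.9, -1.4]
width: 30.9
gripper_force: 30.0
```

```bash
python3 bore.py 1 98
```

```text
t 37.9 delta m [ 0.0049 -0.0016  0.0626] rot deg [-0.04  0.03 -0.08] F [-0.14 -0.91 -1.43] j [ 0.22  0.17 -0.9   2.25  0.72  0.34 -0.81]
```

Emit:
{"api": "jog_arm", "payload": {"deltas": [[[0,0,0.008],[0,0,0],0.02],[[0,0,0.018],[0,0,0],0.02],[[0,0,0.028],[0,0,0],0.02],[[0,0,0.038],[0,0,0],0.02],[[0,0,0.048],[0,0,0],0.02],[[0,0,0.056],[0,0,0],0.02],[[0,0,0.06],[0,0,0],0.02],[[0,0,0.06],[0,0,0],0.02],[[0,0,0.06],[0,0,0],0.02]]}}

```text
t: 38.8
ee_pos: [483.4, 259.1, 194.3]
tcp_rot: [1.469, 2.38, 0.639]
ft_force: [0.6, -0.7, -0.4]
width: 31.2
gripper_force: 30.0
```

```bash
python3 bore.py 1 98;python3 hand.py 1 32
```

```text
t 38.8 delta m [ 0.0041 -0.0025  0.0028] rot deg [ 0.04 -0.01 -0.03] F [ 0.62 -0.66 -0.35] j [-0.04  0.3  -0.66  2.24  1.14  0.29 -1.22]
side 723.0 0.61
nominal underside in bore axes x,y,a: [ 2.5 -4.1 16.8] tool z err deg [-0.03  0.03 -0.01] F [ 0.62 -0.66 -0.35]
seen: [array([-18.7, -57.2, -64.5])]
```

Emit:
{"api": "jog_arm", "payload": {"deltas": [[[0.002,-0.001,0.001],[0,0,0],0.02],[[0.004,-0.0025,0.002],[0,0,0],0.02],[[0.004,-0.0025,0.004],[0,0,0],0.02],[[0.004,-0.0025,0.006],[0,0,0],0.02],[[0.004,-0.0025,0.008],[0,0,0],0.02],[[0.004,-0.0025,0.01],[0,0,0],0.02],[[0.004,-0.0025,0.012],[0,0,0],0.02],[[0.004,-0.0025,0.014],[0,0,0],0.02],[[0.004,-0.0025,0.015],[0,0,0],0.02],[[0.004,-0.0025,0.015],[0,0,0],0.02]]}}

```text
t: 40.0
ee_pos: [486.1, 265.6, 179.6]
tcp_rot: [1.468, 2.381, 0.639]
ft_force: [0.6, -0.3, -1.5]
width: 30.9
gripper_force: 30.0
```

```bash
python3 bore.py 1 70
```

```text
t 40.0 delta m [-0.0004  0.0001  0.0155] rot deg [ 0.02 -0.03  0.02] F [ 0.57 -0.32 -1.5 ] j [-0.1   0.34 -0.61  2.24  1.27  0.28 -1.35]
```

Emit:
{"api": "jog_arm", "payload": {"deltas": [[[-0.0004,0,0.0015],[0,0,0],0.02],[[-0.0004,0,0.003],[0,0,0],0.02],[[-0.0004,0,0.0045],[0,0,0],0.02],[[-0.0004,0,0.006],[0,0,0],0.02],[[-0.0004,0,0.008],[0,0,0],0.02],[[-0.0004,0,0.01],[0,0,0],0.02],[[-0.0004,0,0.012],[0,0,0],0.02],[[-0.0004,0,0.014],[0,0,0],0.02],[[-0.0004,0,0.0155],[0,0,0],0.02]]}}

```text
t: 40.9
ee_pos: [493.3, 268.8, 166.2]
tcp_rot: [1.468, 2.381, 0.639]
ft_force: [0.6, -0.1, -1.2]
width: 31.1
gripper_force: 30.0
```

Free at 14 mm depth. On to about 35 mm.

Emit:
{"api": "jog_arm", "payload": {"deltas": [[[0,0,0.002],[0,0,0],0.02],[[0,0,0.004],[0,0,0],0.02],[[0,0,0.006],[0,0,0],0.02],[[0,0,0.008],[0,0,0],0.02],[[0,0,0.01],[0,0,0],0.02],[[0,0,0.012],[0,0,0],0.02],[[0,0,0.014],[0,0,0],0.02],[[0,0,0.016],[0,0,0],0.02],[[0,0,0.018],[0,0,0],0.02],[[0,0,0.0195],[0,0,0],0.02],[[0,0,0.0205],[0,0,0],0.02],[[0,0,0.021],[0,0,0],0.02]]}}

```text
t: 42.1
ee_pos: [502.7, 273.4, 148.1]
tcp_rot: [1.468, 2.38, 0.639]
ft_force: [0.6, 0.4, -0.8]
width: 31.2
gripper_force: 30.0
```

Emit:
{"api": "jog_arm", "payload": {"deltas": [[[0,0,0.0007],[0,0,0],0.02],[[0,0,0.0014],[0,0,0],0.02],[[0,0,0.0021],[0,0,0],0.02],[[0,0,0.0028],[0,0,0],0.02],[[0,0,0.0035],[0,0,0],0.02]]}}

```text
t: 42.6
ee_pos: [504.3, 274.2, 145.2]
tcp_rot: [1.468, 2.38, 0.639]
ft_force: [-0.4, 0.3, -1.8]
width: 31.1
gripper_force: 30.0
```

Emit:
{"api": "jog_arm", "payload": {"deltas": [[[0,0,0.0007],[0,0,0],0.02],[[0,0,0.0014],[0,0,0],0.02],[[0,0,0.0021],[0,0,0],0.02],[[0,0,0.0028],[0,0,0],0.02],[[0,0,0.0035],[0,0,0],0.02]]}}

```text
t: 43.1
ee_pos: [505.8, 275.0, 142.1]
tcp_rot: [1.468, 2.38, 0.639]
ft_force: [0.4, -0.2, -0.6]
width: 31.1
gripper_force: 30.0
```

Emit:
{"api": "jog_arm", "payload": {"deltas": [[[0,0,0.0007],[0,0,0],0.02],[[0,0,0.0014],[0,0,0],0.02],[[0,0,0.0021],[0,0,0],0.02],[[0,0,0.0028],[0,0,0],0.02]]}}

```text
t: 43.5
ee_pos: [507.1, 275.6, 139.7]
tcp_rot: [1.468, 2.38, 0.639]
ft_force: [0.8, -1.1, -0.7]
width: 31.0
gripper_force: 30.0
```

Emit:
{"api": "jog_arm", "payload": {"deltas": [[[0,0,0.0007],[0,0,0],0.02],[[0,0,0.0014],[0,0,0],0.02],[[0,0,0.0021],[0,0,0],0.02],[[0,0,0.0028],[0,0,0],0.02]]}}

```text
t: 43.9
ee_pos: [508.3, 276.3, 137.3]
tcp_rot: [1.468, 2.38, 0.639]
ft_force: [0.3, 0.4, -1.7]
width: 30.8
gripper_force: 30.0
```

Emit:
{"api": "jog_arm", "payload": {"deltas": [[[0,0,0.0007],[0,0,0],0.02],[[0,0,0.0014],[0,0,0],0.02],[[0,0,0.0021],[0,0,0],0.02],[[0,0,0.0028],[0,0,0],0.02]]}}

```text
t: 44.3
ee_pos: [509.6, 276.9, 134.9]
tcp_rot: [1.468, 2.38, 0.639]
ft_force: [-0.4, 0.9, -1.0]
width: 30.7
gripper_force: 30.0
```

Emit:
{"api": "jog_arm", "payload": {"deltas": [[[0,0,0.0007],[0,0,0],0.02],[[0,0,0.0014],[0,0,0],0.02],[[0,0,0.0021],[0,0,0],0.02],[[0,0,0.0026],[0,0,0],0.02]]}}

```text
t: 44.7
ee_pos: [510.7, 277.5, 132.6]
tcp_rot: [1.468, 2.38, 0.639]
ft_force: [-0.8, 0.8, -1.2]
width: 31.0
gripper_force: 30.0
```

Emit:
{"api": "jog_arm", "payload": {"deltas": [[[0,0,0.0007],[0,0,0],0.02],[[0,0,0.0014],[0,0,0],0.02],[[0,0,0.0021],[0,0,0],0.02],[[0,0,0.0028],[0,0,0],0.02]]}}

```text
t: 45.1
ee_pos: [511.5, 278.4, 131.4]
tcp_rot: [1.466, 2.38, 0.64]
ft_force: [-17.6, -10.3, 30.5]
width: 31.2
gripper_force: 30.0
```

Emit:
{"api": "jog_arm", "payload": {"deltas": [[[0,0,-0.0005],[0,0,0],0.02],[[0,0,-0.001],[0,0,0],0.02],[[0,0,-0.001],[0,0,0],0.02]]}}

```text
t: 45.4
ee_pos: [511.5, 277.9, 131.5]
tcp_rot: [1.468, 2.38, 0.639]
ft_force: [-5.9, -3.5, 8.6]
width: 31.3
gripper_force: 30.0
```

Resting gently. Release, retract, look.

Emit:
{"api": "jog_arm", "payload": {"deltas": [[[0,0,0],[0,0,0],0.032],[[0,0,0],[0,0,0],0.034],[[0,0,0],[0,0,0],0.04],[[0,0,0],[0,0,0],0.048],[[0,0,0],[0,0,0],0.055],[[0,0,0],[0,0,0],0.055],[[0,0,0],[0,0,0],0.055]]}}

```text
t: 46.1
ee_pos: [511.5, 277.9, 131.1]
tcp_rot: [1.468, 2.38, 0.639]
ft_force: [0.0, -0.2, 0.2]
width: 55.0
gripper_force: 0.0
```

Emit:
{"api": "jog_arm", "payload": {"deltas": [[[0,0,-0.004],[0,0,0],0.055],[[0,0,-0.014],[0,0,0],0.055],[[0,0,-0.026],[0,0,0],0.055],[[0,0,-0.038],[0,0,0],0.055],[[0,0,-0.05],[0,0,0],0.055],[[0,0,-0.062],[0,0,0],0.055],[[0,0,-0.076],[0,0,0],0.055],[[0,0,-0.09],[0,0,0],0.055],[[0,0,-0.104],[0,0,0],0.055],[[0,0,-0.118],[0,0,0],0.055],[[0,0,-0.13],[0,0,0],0.055],[[0,0,-0.13],[0,0,0],0.055]]}}

```text
t: 47.3
ee_pos: [453.5, 248.5, 244.9]
tcp_rot: [1.467, 2.378, 0.64]
ft_force: [-0.2, 0.0, 0.7]
width: 55.1
gripper_force: 0.0
```

```bash
python3 - <<'E'
from workcell import env
import cv2
p=env.read_camera("side");cv2.imwrite("pics/end.png",cv2.resize(p["frame"][120:330,170:440,::-1],None,fx=2.5,fy=2.5,interpolation=2));print(env.get_obs()["ft_force"])
E
```

```text
[ 0.36428271 -0.23962506 -0.4950285 ]
```

View pics/end.png

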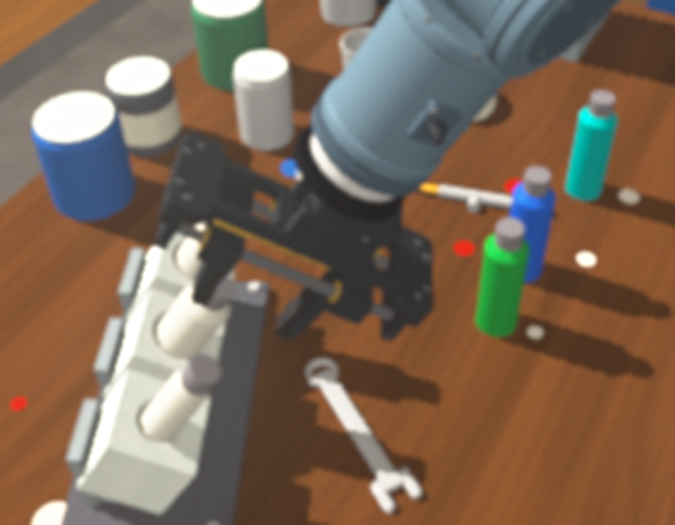

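The slim bottle is seated (cap at crop (200,370)) and the two wide ones are behind it. The decoys and bystanders in view are in place and the gripper is clear, so I'm handing in.

```bash
python3 -c "
from workcell import env
print(env.hand_in())"
```

```text
the job is handed in; nothing more can be done
None
```

The job is handed in at about 47 s: both wide bottles are in the wide sockets and the slim one is in the narrow socket, caps outwards, each lowered until it rested on its support (first contact peaked at 27–36 N, above the suggested 5 N, eased to about 8–11 N before release).

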